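# Clip sample tubes into the rocker, fit its cover and bolt it

### The job

Get the tube rocker ready to run: press every sample tube lying on the green mat down into a clip of its own until the spring fingers snap around it, with all caps on the robot's side. Then lower the cover level over both guide pins, its red keeper at the bolt end, until it rests on the shoulders (the bolt has to be drawn back for that), and finally slide the bolt fully home through the keeper. Leave the other things on the bench alone.

Things in the scene. Friction and masses are not known exactly. Their poses are not given: they have to be found in the camera images.
- rocker: Tube rocker, fixed to the worktop: white base, grey deck 162 x 412 mm, deck top 34 mm above the worktop. Origin at worktop level under the middle of the four clips; x away from the robot, y its long axis, z up; the bolt is at its +y end (robot's left). Deck y -156 to 255 mm, x +-81 mm. Grey blocks, 70 mm above worktop, stand between the clips at x = +-26 mm. Turned by up to 0.2 rad.
- pin_bolt (a point): Centre of the shoulder (76 mm above worktop) of the upright steel guide pin nearer the bolt. Pin 10 mm diameter, 24 mm tall above the shoulder, tapered tip; the shoulder is a 20 mm round post that carries the cover.
- pin_far (a point): The same for the other guide pin, 260 mm away along the rocker's y.
- bolt (a joint): Red-knobbed barrel bolt at the rocker's +y end, m: 0 = fully drawn back (+y, away from the clips), 0.040 = fully shot (towards -y). It starts 0.02 to 0.04 forward, where its 10 mm steel rod (axis 91.5 mm above worktop) is in the way of the cover; drawn back, its tip is 10 mm clear of the seated cover's end. About 2 N of friction; stays where left.
- bolt_knob (a point): Centre of the top of the bolt's red knob (about 130 mm above the worktop): upright, 14 mm diameter; free to grip over its top 28 mm; it moves with the bolt. Beside it the bolt's track reaches no higher than 34 mm below the knob's top.
- cover: Loose aluminium cover plate 64 x 334 x 8 mm, 0.25 kg, lying flat on the worktop at the robot's left. Origin at the centre of its underside; y its long axis (+y the end with the red keeper, which goes to the bolt end), z up. Guide holes at y = +-130 mm. Seated, its underside rests on both shoulders, 76 mm above the worktop, its y along the rocker's y.
- cover_handle (a point): Centre of the cover's black handle bar, 37 mm above the underside; the bar is 14 mm thick (cover's x), 80 mm long (y), 14 mm high, and 22 mm clear of the plate's top between its two feet.
- cover_keeper_hole (a point): Centre of the cover's guide hole (13 mm round) nearer the red keeper, at the underside. The keeper is a loop 26 mm farther out on the plate's end: 27 mm wide, up to 28 mm above the underside; its tunnel (17 mm wide, 16 mm high, along y) lies on the plate; the shot bolt passes through it over the plate, so that the cover cannot lift.
- cover_far_hole (a point): Centre of the cover's slotted guide hole at the other end (13 mm, 17 mm along y), at the underside.
- clip_1 (a point): Clip place 1 of 4, 48 mm apart along rocker y: the middle of a seated tube's axis, 60 mm above the worktop; tube lies along its x. Two pairs of blue spring fingers, 10 mm wide, at x = -26 and +26 mm, 15 mm above the axis, 30 mm over the flared tips; between the pairs gripper fingers fit, down to the deck 26 mm below the axis. The lips (11 mm apart) yield; 8 to 10 N straight down snaps a tube in.
- clip_2 (a point): Clip place 2 of 4, 48 mm apart along rocker y: the middle of a seated tube's axis, 60 mm above the worktop; tube lies along its x. Two pairs of blue spring fingers, 10 mm wide, at x = -26 and +26 mm, 15 mm above the axis, 30 mm over the flared tips; between the pairs gripper fingers fit, down to the deck 26 mm below the axis. The lips (11 mm apart) yield; 8 to 10 N straight down snaps a tube in.
- clip_3 (a point): Clip place 3 of 4, 48 mm apart along rocker y: the middle of a seated tube's axis, 60 mm above the worktop; tube lies along its x. Two pairs of blue spring fingers, 10 mm wide, at x = -26 and +26 mm, 15 mm above the axis, 30 mm over the flared tips; between the pairs gripper fingers fit, down to the deck 26 mm below the axis. The lips (11 mm apart) yield; 8 to 10 N straight down snaps a tube in.
- clip_4 (a point): Clip place 4 of 4, 48 mm apart along rocker y: the middle of a seated tube's axis, 60 mm above the worktop; tube lies along its x. Two pairs of blue spring fingers, 10 mm wide, at x = -26 and +26 mm, 15 mm above the axis, 30 mm over the flared tips; between the pairs gripper fingers fit, down to the deck 26 mm below the axis. The lips (11 mm apart) yield; 8 to 10 N straight down snaps a tube in.
- tube_a: Capped sample tube with a red cap, lying on the green mat (3 mm thick) at the robot's right; it may be absent. 100 mm long, body 15 mm diameter, cap 17 mm diameter over the last 18 mm. Origin at the centre of its rounded bottom end; z runs along the tube to the cap. Seated in a clip, its origin is 44 mm beyond the clip point on +x, its cap towards the robot (-x).
- tube_a_mid (a point): Point on that tube's axis 44 mm from its bottom end, about its balance point; it comes to the clip point when the tube is seated. The mat spans x 0.34 to 0.53, y -0.42 to -0.19. Beware of the fixed microscope, tall, to the right of and beyond the mat (from about x 0.50, y -0.40): keep the arm's wrist clear of it, also when leaving the start.
- tube_c: Capped sample tube with a blue cap, lying on the green mat (3 mm thick) at the robot's right; it may be absent. 100 mm long, body 15 mm diameter, cap 17 mm diameter over the last 18 mm. Origin at the centre of its rounded bottom end; z runs along the tube to the cap. Seated in a clip, its origin is 44 mm beyond the clip point on +x, its cap towards the robot (-x).
- tube_c_mid (a point): Point on that tube's axis 44 mm from its bottom end, about its balance point; it comes to the clip point when the tube is seated. The mat spans x 0.34 to 0.53, y -0.42 to -0.19. Beware of the fixed microscope, tall, to the right of and beyond the mat (from about x 0.50, y -0.40): keep the arm's wrist clear of it, also when leaving the start.
- tube_e: Capped sample tube with a green cap, lying on the green mat (3 mm thick) at the robot's right; it may be absent. 100 mm long, body 15 mm diameter, cap 17 mm diameter over the last 18 mm. Origin at the centre of its rounded bottom end; z runs along the tube to the cap. Seated in a clip, its origin is 44 mm beyond the clip point on +x, its cap towards the robot (-x).
- tube_e_mid (a point): Point on that tube's axis 44 mm from its bottom end, about its balance point; it comes to the clip point when the tube is seated. The mat spans x 0.34 to 0.53, y -0.42 to -0.19. Beware of the fixed microscope, tall, to the right of and beyond the mat (from about x 0.50, y -0.40): keep the arm's wrist clear of it, also when leaving the start.
- tube_d: Capped sample tube with a yellow cap, lying on the green mat (3 mm thick) at the robot's right; it may be absent. 100 mm long, body 15 mm diameter, cap 17 mm diameter over the last 18 mm. Origin at the centre of its rounded bottom end; z runs along the tube to the cap. Seated in a clip, its origin is 44 mm beyond the clip point on +x, its cap towards the robot (-x).
- tube_d_mid (a point): Point on that tube's axis 44 mm from its bottom end, about its balance point; it comes to the clip point when the tube is seated. The mat spans x 0.34 to 0.53, y -0.42 to -0.19. Beware of the fixed microscope, tall, to the right of and beyond the mat (from about x 0.50, y -0.40): keep the arm's wrist clear of it, also when leaving the start.
- stain_lugol: Bystander: brown dropper bottle, 33 x 89 mm; origin at its underside. Leave it where it is.
- wash_bottle: Bystander: white wash bottle with red top, 199 mm tall; origin at its underside. Leave it where it is.
- tally_counter: Bystander: round hand tally counter, 80 x 58 mm; origin at its underside. Leave it where it is.
Mind the look-alikes: they are no part of the job. Leave any orange look-alike of the tube_d alone. What is shaped like the tube_a but purple is not meant.

How it is judged:
On the way, in this order (a step that is already met when the one before it is completed fails the run):
1. every tube on the bench is snapped into a clip of its own, caps towards the robot, the cover not yet on ((distance between tube_a_mid and clip_1 below 0.008 m or distance between tube_a_mid and clip_2 below 0.008 m or distance between tube_a_mid and clip_3 below 0.008 m or distance between tube_a_mid and clip_4 below 0.008 m) and angle between the z axis of each of tube_a, tube_c, tube_e, tube_d and the x axis of rocker, either way round below 0.1 rad and x of each of tube_a, tube_c, tube_e, tube_d in the frame of rocker above 0 m and (distance between tube_c_mid and clip_1 below 0.008 m or distance between tube_c_mid and clip_2 below 0.008 m or distance between tube_c_mid and clip_3 below 0.008 m or distance between tube_c_mid and clip_4 below 0.008 m) and (distance between tube_e_mid and clip_1 below 0.008 m or distance between tube_e_mid and clip_2 below 0.008 m or distance between tube_e_mid and clip_3 below 0.008 m or distance between tube_e_mid and clip_4 below 0.008 m) and (distance between tube_d_mid and clip_1 below 0.008 m or distance between tube_d_mid and clip_2 below 0.008 m or distance between tube_d_mid and clip_3 below 0.008 m or distance between tube_d_mid and clip_4 below 0.008 m) and distance between cover_keeper_hole and pin_bolt above 0.03 m), for 0.2 s.
2. the cover rests on both shoulders, bolt still drawn back (distance between cover_keeper_hole and pin_bolt below 0.005 m and distance between cover_far_hole and pin_far below 0.0065 m and value of joint bolt below 0.012 m), for 0.2 s.
At the end, for the whole second after the job is handed in: The mid point of every tube present is within 8 mm of a clip point and the tube lies within 0.1 rad of the rocker's x, cap on the robot's side; the cover's keeper hole is within 5 mm and its far hole within 6.5 mm of their pin shoulders; the bolt is shot at least 35 of 40 mm; all at rest ((distance between tube_a_mid and clip_1 below 0.008 m or distance between tube_a_mid and clip_2 below 0.008 m or distance between tube_a_mid and clip_3 below 0.008 m or distance between tube_a_mid and clip_4 below 0.008 m) and angle between the z axis of each of tube_a, tube_c, tube_e, tube_d and the x axis of rocker, either way round below 0.1 rad and x of each of tube_a, tube_c, tube_e, tube_d in the frame of rocker above 0 m and (distance between tube_c_mid and clip_1 below 0.008 m or distance between tube_c_mid and clip_2 below 0.008 m or distance between tube_c_mid and clip_3 below 0.008 m or distance between tube_c_mid and clip_4 below 0.008 m) and (distance between tube_e_mid and clip_1 below 0.008 m or distance between tube_e_mid and clip_2 below 0.008 m or distance between tube_e_mid and clip_3 below 0.008 m or distance between tube_e_mid and clip_4 below 0.008 m) and (distance between tube_d_mid and clip_1 below 0.008 m or distance between tube_d_mid and clip_2 below 0.008 m or distance between tube_d_mid and clip_3 below 0.008 m or distance between tube_d_mid and clip_4 below 0.008 m) and distance between cover_keeper_hole and pin_bolt below 0.005 m and distance between cover_far_hole and pin_far below 0.0065 m and value of joint bolt above 0.035 m and linear speed of cover below 0.02 m/s); the robot touches nothing.
It fails at once if a bystander (dropper bottle, wash bottle, tally counter) is moved by more than 3 cm (distance of any of stain_lugol, wash_bottle, tally_counter from where it was at the start of the episode above 0.03 m).
Of tube_a, tube_c, tube_e, tube_d only 3 to 4 are there at a start; the rules pass over those that are not, and their reading is None.
At some moment in a run one of cover may be knocked a few centimetres aside while the robot is not near it.
Once in a run the grip may slacken for a moment while it holds something.
It also fails if it takes over 200 s, if anything falls off the work surface, if the arm or the gripper's body presses on something with over 40 N, if the wrist force passes 120 N, or if a joint passes its speed limit or range.

### The arm

A 6-joint arm with a two-finger parallel gripper is mounted at the origin on a cart in front of the work surface, level with it; the furniture and walls round the work are solid. World frame = base frame: x ahead of the robot, y to its left, z up, the work surface at z = 0. Lengths are in m, angles in rad, forces in N, time in s.
With the tool pointing down it reaches from about 0.375 to 0.975 m from the base axis. Payload 3.8 kg.
Tool frame: the origin (TCP) lies on the centre line of the jaws, within the pads' length; the fingertips stand 19 mm ahead of it and the grasp point (between the pads) is the TCP (bot.tcp_to_tips is the distance from the TCP to the fingertips, in m); z points along the fingers, y is the line along which they close (so a half turn about z gives the same grasp; the last joint's range is limited). The gripper opens to 85 mm and grips with 20 to 120 N. Pads are 22 mm wide; open, the fingers measure 114 mm over their backs; the gripper's body (76 mm by 85 mm) begins 54 mm behind the grasp point. The pads swing forward as they close: fully open they stand 13 mm farther back than shut.
Start: joints at [1.118, 0.264, 1.604, -0, 1.274, -0.037], TCP at [0.273, 0.617, 0.25] pointing down, gripper open.
Joint ranges: [-2.63, 2.63], [-0.94, 2.18], [0.31, 2.57], [-1.31, 4.45], [0, 2.66], [-2.55, 2.55]. Speed limits (rad/s): [2.57, 2.57, 3.14, 3.14, 3.14, 3.14].

### API

Orientations are given as a rotation vector (axis times angle).
In Python, from station import bot gives the robot as it stands.
- The arm moves only by the shell command python3 -m crank 'ROWS' [OPENING] [FORCE]. ROWS is a JSON object of lists of equal length, an entry for each row: "translation": the shift along the tool's x, y, z scaled (see below), a list of three; "rot": the turn, a rotation vector about the tool's x, y, z scaled (see below), a list of three. In form: {"translation": [[dx, dy, dz], ...], "rot": [[ax, ay, az], ...]}. A call has 1 to 10 rows; each row is the pose to reach, as a shift and turn from the pose commanded when the call began, along the tool's axes at that moment; what a row does not reach only later rows make up. The controller multiplies each number of a shift by 0.4 m and each number of a turn by pi/4 rad. A row lasts 1/8 s, in which the tool goes at most 62.5 mm and 10.7 degrees, less where a joint would pass 70% of its speed; a pose out of reach is approached as far as the arm can. A call with a number of a shift or a turn outside -1 to 1 is refused whole. A call with a gripper value outside its range is refused whole. OPENING is the finger opening in mm, from 0 to 85.4, set as the call begins (- or left out, the last holds). The fingers move at their own pace and stop on an object; FORCE is the grip in N (left out, the last holds). Time passes only in rows, so rows that repeat a pose let the fingers close. It gives the time, the measured TCP pose, the force and the opening at its end, in the units of the state.
- bot.state(): the state, without advancing time (a new reading comes with each control period).
- bot.snapshot(name): name is "side" or "top" or "wrist"; returns a dict with "image" (480x640x3 uint8, blue, green, red), "K" (3x3 intrinsics, pixels), "extrinsics" (4x4, takes a point from world to camera coordinates). Camera axes: x right, y down, z forward; pixel columns grow to the right and rows downward; lengths in m; the calibration is good to about 2 mm. The wrist camera is an equidistant fisheye: a pixel r from the principal point sees the ray r / f radians off the axis. A picture is of the moment at which its call begins. There is no depth.
- bot.job_done(): hands the job in, once; it reports no verdict.
Trained networks look in a picture, given as the dict that the camera call returned (one of the last four; its "shot" number tells which), for a name from the list of things; names that differ only in an ending like _2 or _b are one class to them, and where a whole thing is asked for, a point or a joint stands for the part that bears it (a point fixed in the world has none). Each returns a list of dicts, best first, with "conf" (0 to 1); they miss things now and then, are a little off and sometimes report something else, mostly with a low value. They report only what shows in the picture. A call takes as long as a camera call. They do not tell look-alikes from the thing itself.
- bot.search_frame(picture, query): "at" ([column, row] in pixels, amid what is visible of it).
- bot.mark_of(picture, query): "at" ([column, row] in pixels: a listed point, or the origin of a listed thing).
The state is a dict: "clock": time; "joint_positions": joint angles; "joint_velocities": joint speeds; "effort": joint torques, N m; "position": TCP position; "orientation": TCP orientation; "ft_force": force on the tool from outside, world axes, zero at the start; "moment": the same for the moment, N m; "width": finger opening in m.
Only numpy, scipy, OpenCV 4.12 (cv2) and the standard library are available. Lean on these libraries where they do the work, as an engineer would, in place of code of your own. Each camera call takes 0.05 s, during which the arm holds its last target. There are 200 camera calls.

## Working session

There is one attempt and no reset: what is moved stays moved. The work goes in short steps, Python scripts to look and compute and a shell command to move; the robot and the scene stay as the last step left them, time stands still between calls to the robot, and variables do not carry over. Pictures are saved under pics/ and viewed, on a budget of 18 in all, crops included, one or two more only if the job needs it, and the job is handed in when it is done.

```bash
ls; mkdir -p pics; cat > h.py <<'E'
import numpy as np, cv2
from station import bot
from scipy.spatial.transform import Rotation as R
def ray(p,uv,fish=False):
    K=np.array(p["K"]);E=np.array(p["extrinsics"])
    x=(uv[0]-K[0,2])/K[0,0];y=(uv[1]-K[1,2])/K[1,1]
    if fish:
        r=np.hypot(x,y);s=np.sin(r)/r if r>1e-9 else 1
        d=np.array([x*s,y*s,np.cos(r)])
    else: d=np.array([x,y,1.])
    d=E[:3,:3].T@d; c=-E[:3,:3].T@E[:3,3]
    return c,d/np.linalg.norm(d)
def atz(p,uv,z,fish=False):
    c,d=ray(p,uv,fish);return c+d*(z-c[2])/d[2]
def proj(p,X,fish=False):
    K=np.array(p["K"]);E=np.array(p["extrinsics"]);c=E[:3,:3]@np.array(X)+E[:3,3]
    if fish:
        t=np.arctan2(np.hypot(c[0],c[1]),c[2]);n=np.hypot(c[0],c[1])
        u=t*c[:2]/n
    else:u=c[:2]/c[2]
    return np.array([K[0,0]*u[0]+K[0,2],K[1,1]*u[1]+K[1,2]])
def tri(p,q):
    A=np.zeros((3,3));b=np.zeros(3)
    for c,d in (p,q):
        M=np.eye(3)-np.outer(d,d);A+=M;b+=M@c
    return np.linalg.solve(A,b)
def delta(pos,yaw=None,s=None):
    """shift/turn numbers for tool-down at pos; yaw=angle of the tool's y axis in world (mod pi)"""
    s=s or bot.state();r=R.from_rotvec(s["orientation"]);M=r.as_matrix()
    t=M.T@(np.array(pos)-s["position"])/0.4
    if yaw is None: return np.round(t,4),None
    best=None
    for k in(0,1,-1):
        y=np.array([np.cos(yaw+k*np.pi),np.sin(yaw+k*np.pi),0]);z=np.array([0,0,-1.]);x=np.cross(y,z)
        a=(r.inv()*R.from_matrix(np.c_[x,y,z])).as_rotvec()
        if best is None or np.linalg.norm(a)<np.linalg.norm(best):best=a
    return np.round(t,4),np.round(best/(np.pi/4),4)
E
python3 - <<'E'
from h import *
s=bot.state();print({k:np.round(v,3).tolist() for k,v in s.items()})
print(R.from_rotvec(s["orientation"]).as_matrix().round(3))
ps={n:bot.snapshot(n) for n in("top","side","wrist")}
for n,p in ps.items():
    cv2.imwrite(f"pics/{n}0.png",p["image"])
    print(n,np.round(p["K"],1).tolist(),np.round(p["extrinsics"],3).tolist())
    if n=="wrist":continue
    for q in "pin_bolt pin_far bolt_knob cover_handle cover_keeper_hole cover_far_hole clip_1 clip_2 clip_3 clip_4 tube_a tube_a_mid tube_c tube_c_mid tube_e tube_e_mid tube_d tube_d_mid stain_lugol wash_bottle tally_counter rocker cover".split():
        print(n,q,[(np.round(d["at"]).astype(int).tolist(),round(d["conf"],2)) for d in bot.mark_of(p,q)[:5]])
E
```

```text
pics
{'clock': 0.0, 'joint_positions': [1.118, 0.265, 1.605, 0.0, 1.274, -0.037], 'joint_velocities': [0.0, -0.002, 0.001, 0.002, 0.0, -0.001], 'effort': [0.002, -51.51, -36.733, -0.0, 0.013, -0.0], 'position': [0.272, 0.617, 0.249], 'orientation': [-0.648, -3.073, 0.004], 'ft_force': [-0.537, 0.75, 0.063], 'moment': [-0.008, -0.068, -0.025], 'width': 0.086}
[[-0.915  0.404 -0.001]
 [ 0.404  0.915 -0.002]
 [ 0.    -0.002 -1.   ]]
top [[520.7, 0.0, 311.6], [0.0, 520.7, 241.5], [0.0, 0.0, 1.0]] [[0.011, -1.0, 0.004, 0.003], [-0.991, -0.012, -0.135, 0.622], [0.135, -0.003, -0.991, 1.494], [0.0, 0.0, 0.0, 1.0]]
top pin_bolt [([273, 280], 0.79)]
top pin_far [([360, 267], 0.84), ([344, 274], 0.74), ([308, 219], 0.63), ([421, 295], 0.38)]
top bolt_knob [([253, 281], 0.48), ([309, 275], 0.33), ([362, 271], 0.25)]
top cover_handle [([178, 288], 0.76)]
top cover_keeper_hole [([184, 246], 0.58), ([253, 282], 0.48), ([271, 279], 0.31)]
top cover_far_hole [([173, 330], 0.78)]
top clip_1 [([342, 272], 0.91), ([295, 277], 0.7), ([323, 274], 0.63), ([310, 276], 0.57)]
top clip_2 [([342, 272], 0.91),
[... 2562 characters left out ...]
380], 0.71), ([341, 344], 0.63), ([286, 323], 0.59), ([407, 263], 0.5)]
side tube_e_mid [([335, 366], 0.71), ([354, 354], 0.51)]
side tube_d [([342, 336], 0.79), ([344, 380], 0.71), ([341, 344], 0.63), ([286, 323], 0.59), ([407, 263], 0.5)]
side tube_d_mid [([298, 335], 0.8), ([406, 270], 0.63)]
side stain_lugol [([283, 226], 0.66)]
side wash_bottle [([321, 237], 0.61), ([337, 366], 0.59)]
side tally_counter [([325, 261], 0.65), ([282, 256], 0.36)]
side rocker [([288, 280], 0.95)]
side cover [([209, 231], 0.95)]
wrist [[371.6, 0.0, 321.8], [0.0, 371.6, 236.4], [0.0, 0.0, 1.0]] [[0.405, 0.914, -0.004, -0.674], [0.883, -0.39, 0.262, -0.034], [0.238, -0.11, -0.965, 0.379], [0.0, 0.0, 0.0, 1.0]]
```

```bash
python3 - <<'E'
import cv2
a=cv2.imread("pics/top0.png")[165:375,130:530]
cv2.imwrite("pics/top0c.png",cv2.resize(a,None,fx=2,fy=2,interpolation=cv2.INTER_CUBIC))
a=cv2.imread("pics/side0.png")[200:400,150:430]
cv2.imwrite("pics/side0c.png",cv2.resize(a,None,fx=2.8,fy=2.8,interpolation=cv2.INTER_CUBIC))
E
```

```text
(no output)
```

View pics/top0c.png

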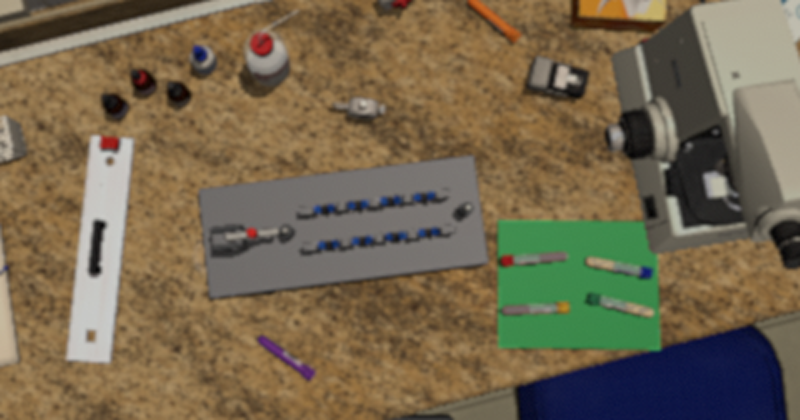

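View pics/side0c.png

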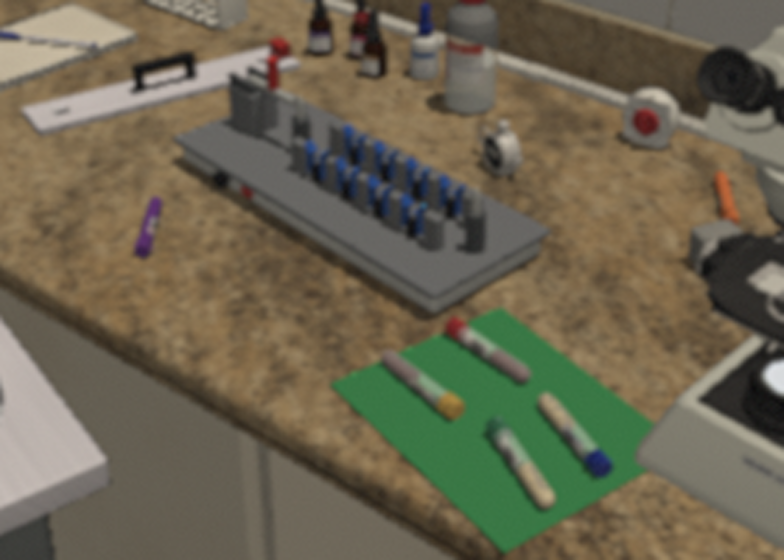

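```bash
python3 - <<'E'
from h import *
from scipy.optimize import least_squares
p=bot.snapshot("top");s=bot.state()
C=lambda u:(u[0]/2+130,u[1]/2+165)
co=[((200,189),(81,255)),((473,156),(81,-156)),((487,262),(-81,-156)),((211,297),(-81,255))]
W=np.array([atz(p,C(u),.034)[:2] for u,_ in co]);L=np.array([l for _,l in co])/1e3
def f(q):
    M=np.array([[np.cos(q[2]),-np.sin(q[2])],[np.sin(q[2]),np.cos(q[2])]])
    return (L@M.T+q[:2]-W).ravel()
q=least_squares(f,[.5,0,0]).x;print("rocker",q.round(4),"res mm",(f(q)*1e3).round(1))
M=np.array([[np.cos(q[2]),-np.sin(q[2])],[np.sin(q[2]),np.cos(q[2])]])
for px in((342,272),(323,274),(310,276),(295,277)):print("clip det local",((M.T@(atz(p,px,.06)[:2]-q[:2]))*1e3).round(1))
for n,u,z in(("pinb",(286,232),.1),("pinf",(462,211),.1),("knob",(252,234),.13)):
    w=atz(p,C(u),z);print(n,w.round(3),((M.T@(w[:2]-q[:2]))*1e3).round(1))
im=p["image"];hsv=cv2.cvtColor(im,cv2.COLOR_BGR2HSV)
g=cv2.inRange(hsv,(50,90,40),(75,255,255));g[:, :370]=0;g[:270]=0;g[345:]=0
for d in [((502,261),(567,257),"red"),((569,308),(500,310),"yel"),((652,272),(587,262),"blu"),((588,299),(653,313),"grn")]:
    c=atz(p,C(d[0]),.011);b=atz(p,C(d[1]),.011);v=c-b
    print(d[2],"cap",c.round(3),"bot",b.round(3),"len",np.linalg.norm(v).round(3),"ang",np.degrees(np.arctan2(v[1],v[0])).round(1),"mid",(b+v/np.linalg.norm(v)*.044).round(3))
for n,u,z in(("keephole",(109,160),.008),("farhole",(90,336),.008),("handle",(97,249),.044)):print(n,atz(p,C(u),z).round(3))
w=bot.snapshot("wrist");E=np.array(w["extrinsics"]);c=-E[:3,:3].T@E[:3,3];Rt=R.from_rotvec(s["orientation"]).as_matrix()
print("cam in tool",(Rt.T@(c-s["position"])).round(3),(Rt.T@E[:3,:3].T).round(3).tolist())
E
```

```text
rocker [ 0.5216 -0.0101  0.1343] res mm [ 1.3  2.7  2.4 -1.6 -2.  -3.3 -1.7  2.2]
clip det local [  0.6 -68.8]
clip det local [  1.5 -13.5]
clip det local [ 0.4 24.5]
clip det local [ 2.8 67.8]
pinb [0.501 0.118 0.1  ] [ -3.6 129.7]
pinf [ 0.533 -0.129  0.1  ] [  -4.5 -119.6]
knob [0.496 0.163 0.13 ] [ -2.6 174.5]
red cap [ 0.467 -0.197  0.011] bot [ 0.474 -0.294  0.011] len 0.097 ang 94.2 mid [ 0.47  -0.25   0.011]
yel cap [ 0.399 -0.296  0.011] bot [ 0.395 -0.194  0.011] len 0.102 ang -87.7 mid [ 0.396 -0.238  0.011]
blu cap [ 0.453 -0.42   0.011] bot [ 0.467 -0.324  0.011] len 0.097 ang -98.1 mid [ 0.46  -0.367  0.011]
grn cap [ 0.412 -0.324  0.011] bot [ 0.393 -0.42   0.011] len 0.098 ang 78.5 mid [ 0.402 -0.377  0.011]
keephole [0.611 0.393 0.008]
farhole [0.35  0.409 0.008]
handle [0.476 0.396 0.044]
cam in tool [ 0.066  0.    -0.123] [[-0.001, -0.965, -0.262], [1.0, -0.001, -0.002], [0.002, -0.262, 0.965]]
```

```bash
python3 -m crank '{"translation":[[-0.1,-0.12,-0.02],[-0.2,-0.24,-0.04],[-0.3,-0.36,-0.06],[-0.4,-0.48,-0.06],[-0.5,-0.6,-0.06]],"rot":[[0,0,0],[0,0,0],[0,0,0],[0,0,0],[0,0,0]]}' 85 40; python3 -m crank '{"translation":[[-0.1,-0.12,-0.02],[-0.2,-0.24,-0.04],[-0.3,-0.36,-0.06],[-0.4,-0.48,-0.06],[-0.48,-0.57,-0.06],[-0.48,-0.57,-0.06],[-0.48,-0.57,-0.06]],"rot":[[0,0,-0.14],[0,0,-0.28],[0,0,-0.42],[0,0,-0.56],[0,0,-0.7],[0,0,-0.7],[0,0,-0.7]]}'
python3 - <<'E'
from h import *
p=bot.snapshot("wrist");np.savez("w1.npz",K=p["K"],E=p["extrinsics"]);cv2.imwrite("pics/w1.png",p["image"])
for q in "pin_bolt pin_far bolt_knob clip_1 rocker".split():
    print(q,[(np.round(d["at"]).astype(int).tolist(),round(d["conf"],2)) for d in bot.mark_of(p,q)[:5]])
E
```

```text
clock: 3.18
position: [0.3586, 0.3168, 0.2748]
orientation: [0.647, 3.073, 0.001]
ft_force: [2.0, -0.1, 0.1]
width: 0.0849
clock: 4.05
position: [0.4416, 0.0326, 0.2983]
orientation: [0.207, -3.135, -0.001]
ft_force: [0.6, 0.5, -1.3]
width: 0.0849
pin_bolt [([402, 280], 0.66)]
pin_far [([151, 280], 0.76)]
bolt_knob [([460, 303], 0.56), ([31, 142], 0.42), ([210, 275], 0.19)]
clip_1 [([296, 279], 0.83), ([342, 279], 0.69), ([255, 275], 0.59), ([208, 274], 0.58)]
rocker [([278, 256], 0.78)]
```

View pics/w1.png

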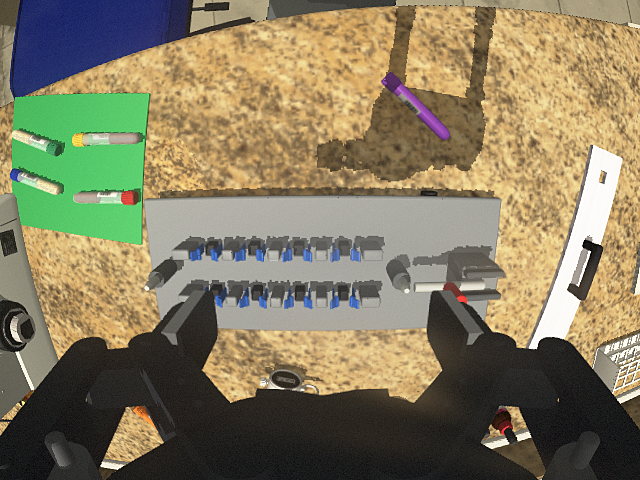

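```bash
python3 - <<'E'
from h import *
from scipy.optimize import least_squares
z=np.load("w1.npz");p=dict(K=z["K"],extrinsics=z["E"])
pts=[((402,280),(0,130,76)),((151,280),(0,-130,76)),((342,279),(0,72,60)),((296,279),(0,24,60)),((255,275),(0,-24,60)),((208,274),(0,-72,60)),((146,198),(-81,-156,34)),((500,198),(-81,255,34)),((500,330),(81,255,34))]
def f(q):
    M=R.from_euler("z",q[2]).as_matrix();return np.array([proj(p,M@(np.array(l)/1e3)+[q[0],q[1],0],True)-u for u,l in pts]).ravel()
s=least_squares(f,[.52,-.01,.13],loss="soft_l1",f_scale=1.5);print(s.x.round(4),f(s.x).round(1).reshape(-1,2).tolist())
c=[150,180,520,320];im=cv2.imread("pics/w1.png")
print("px/mm", np.linalg.norm(proj(p,[.52,0,.06],True)-proj(p,[.52,.1,.06],True))/100)
M=R.from_euler("z",s.x[2]).as_matrix()
kn=atz(p,(457,292),.13,True);print("knob",kn.round(4),(M.T@(kn-[s.x[0],s.x[1],0])).round(4))
for y in(-72,-24,24,72):
    u=proj(p,M@[0,y/1e3,.06]+[s.x[0],s.x[1],0],True);cv2.circle(im,tuple(np.round(u).astype(int)),1,(0,255,0),-1)
    for x in(-26,26):
      u=proj(p,M@[x/1e3,y/1e3,.075]+[s.x[0],s.x[1],0],True);cv2.circle(im,tuple(np.round(u).astype(int)),1,(0,0,255),-1)
for y in(-130,130):
    u=proj(p,M@[0,y/1e3,.1]+[s.x[0],s.x[1],0],True);cv2.circle(im,tuple(np.round(u).astype(int)),1,(0,255,255),-1)
cv2.circle(im,(457,292),1,(255,255,0),-1)
cv2.imwrite("pics/w1o.png",cv2.resize(im[190:345,130:515],None,fx=2,fy=2,interpolation=cv2.INTER_NEAREST))
E
```

```text
[ 0.5234 -0.0074  0.13  ] [[-1.3, 1.8], [3.7, -1.0], [1.1, -2.4], [1.2, -2.5], [-3.1, 1.0], [0.7, 1.2], [-3.9, 0.5], [1.5, 1.0], [-16.5, -4.1]]
px/mm 0.9484222173686429
knob [0.4904 0.1606 0.13  ] [-0.011   0.1708  0.13  ]
```

View pics/w1o.png

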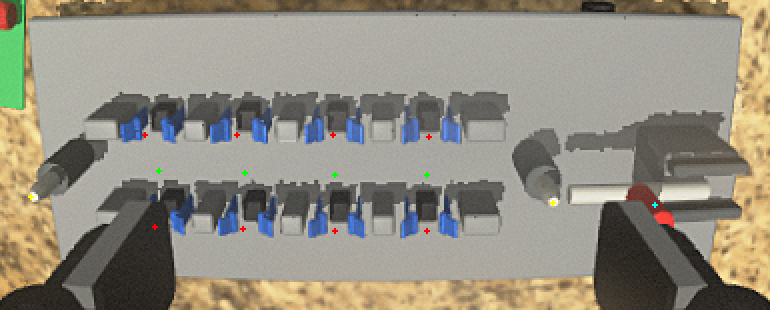

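```bash
python3 - <<'E'
from h import *
from scipy.optimize import least_squares
z=np.load("w1.npz");p=dict(K=z["K"],extrinsics=z["E"])
C=lambda x,y:(130+x/2,190+y/2)
pts=[(C(33,197),(0,-130,100)),(C(553,202),(0,130,100))]
for (y,xu,xl) in((-24,246,246),(24,336,336),(72,431,429)):
    pts+=[(C(xu,139),(-26,y,75)),(C(xl,234),(26,y,75))]
pts+=[(C(147,139),(-26,-72,75)),(C(31,18),(-81,-156,34)),(C(741,17),(-81,255,34))]
def f(q):
    M=R.from_euler("z",q[2]).as_matrix();return np.array([proj(p,M@(np.array(l)/1e3)+[q[0],q[1],0],True)-u for u,l in pts]).ravel()
s=least_squares(f,[.52,-.01,.13],loss="soft_l1",f_scale=1.5);print(s.x.round(4),f(s.x).round(1).reshape(-1,2).tolist())
M=R.from_euler("z",s.x[2]).as_matrix();o=np.array([s.x[0],s.x[1],0])
kn=atz(p,(461.5,298),.13,True);print("knob",kn.round(4),(M.T@(kn-o)).round(4))
for n,l in(("c1",(0,-72,60)),("c2",(0,-24,60)),("c3",(0,24,60)),("c4",(0,72,60)),("pb",(0,130,76)),("pf",(0,-130,76))):print(n,(M@(np.array(l)/1e3)+o).round(4))
st=bot.state();print(st["position"])
print("to knob",delta(kn-[0,0,.0],s.x[2]+np.pi/2))
E
```

```text
[ 0.525  -0.0056  0.134 ] [[0.6, 1.2], [0.5, 1.4], [-3.7, -0.5], [-0.3, -0.9], [-0.8, -0.4], [0.5, -0.3], [0.4, -0.5], [0.4, -0.4], [0.2, -0.9], [-2.3, 1.6], [1.9, 1.2]]
knob [0.4958 0.1666 0.13  ] [-0.006   0.1746  0.13  ]
c1 [ 0.5347 -0.0769  0.06  ]
c2 [ 0.5283 -0.0294  0.06  ]
c3 [0.5218 0.0182 0.06  ]
c4 [0.5154 0.0658 0.06  ]
pb [0.5077 0.1232 0.076 ]
pf [ 0.5424 -0.1344  0.076 ]
[0.44159738 0.03348244 0.29827223]
to knob (array([-0.1794,  0.3114,  0.4207]), array([ 0.0002, -0.    ,  0.0025]))
```

```bash
python3 -m crank '{"translation":[[-0.06,0.1,0.05],[-0.12,0.2,0.15],[-0.187,0.311,0.3],[-0.187,0.311,0.37],[-0.187,0.311,0.43],[-0.187,0.311,0.43],[-0.187,0.311,0.43]],"rot":[[0,0,0],[0,0,0],[0,0,0],[0,0,0],[0,0,0],[0,0,0],[0,0,0]]}' 50 40; python3 -m crank '{"translation":[[0,0,0],[0,0,0],[0,0,0],[0,0,0],[0,0,0],[0,0,0]],"rot":[[0,0,0],[0,0,0],[0,0,0],[0,0,0],[0,0,0],[0,0,0]]}' 0 40; python3 -c "
from h import *
p=bot.snapshot('wrist');cv2.imwrite('pics/w2.png',p['image'])"
```

```text
clock: 5.22
position: [0.5, 0.1662, 0.1274]
orientation: [-0.211, 3.133, 0.001]
ft_force: [0.3, -0.1, 0.9]
width: 0.0499
clock: 5.98
position: [0.5002, 0.1667, 0.128]
orientation: [-0.209, 3.132, 0.003]
ft_force: [-2.6, 4.6, 5.5]
width: 0.0122
```

```bash
python3 -m crank '{"translation":[[0,0.03,0],[0,0.06,0],[0,0.075,0],[0,0.09,0],[0,0.09,0]],"rot":[[0,0,0],[0,0,0],[0,0,0],[0,0,0],[0,0,0]]}'; python3 -c "
from h import *
p=bot.snapshot('wrist');cv2.imwrite('pics/w3.png',np.vstack([cv2.imread('pics/w2.png')[150:400,100:600],p['image'][150:400,100:600]]))"
```

```text
clock: 6.65
position: [0.4956, 0.2015, 0.128]
orientation: [-0.211, 3.132, -0.0]
ft_force: [-2.7, -0.2, 6.6]
width: 0.0125
```

View pics/w3.png

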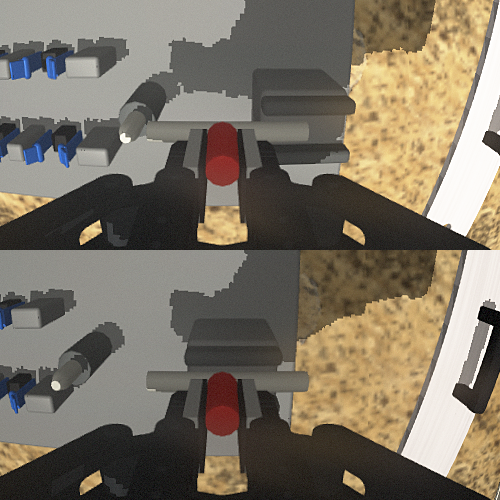

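```bash
python3 -m crank '{"translation":[[0,0.005,0],[0,0.01,0],[0,0.01,0]],"rot":[[0,0,0],[0,0,0],[0,0,0]]}'; python3 -m crank '{"translation":[[0,0,0],[0,0,0],[0,0,0],[0,0,-0.1],[0,0,-0.2],[0,0,-0.3]],"rot":[[0,0,0],[0,0,0],[0,0,0],[0,0,0],[0,0,0],[0,0,0]]}' 50; python3 -c "
from h import *
M=R.from_euler('z',.134).as_matrix();print(M.T@(np.array(bot.state()['position'])-[.525,-.0056,0]))
print(delta([.42,-.22,.2],0))"
```

```text
clock: 7.08
position: [0.4951, 0.2049, 0.128]
orientation: [-0.211, 3.132, -0.001]
ft_force: [-1.2, -1.0, 7.0]
width: 0.0123
clock: 7.82
position: [0.4937, 0.2052, 0.247]
orientation: [0.21, -3.134, 0.001]
ft_force: [0.0, 0.1, 0.1]
width: 0.0502
[-0.00287362  0.21306733  0.24704502]
(array([ 0.3245, -1.0288,  0.1181]), array([ 4.0000e-04, -1.1000e-03, -1.8294e+00]))
```

```bash
python3 -m crank '{"translation":[[0.03,-0.1,0],[0.06,-0.2,0],[0.09,-0.3,0],[0.12,-0.4,0],[0.153,-0.5,0]],"rot":[[0,0,0.2],[0,0,0.4],[0,0,0.6],[0,0,0.8],[0,0,1]]}'; python3 -m crank '{"translation":[[-0.05,-0.1,0],[-0.11,-0.2,0],[-0.16,-0.3,0],[-0.22,-0.4,0],[-0.274,-0.483,0],[-0.274,-0.483,0],[-0.274,-0.483,0]],"rot":[[0,0,0.2],[0,0,0.4],[0,0,0.6],[0,0,0.8],[0,0,1],[0,0,1],[0,0,1]]}'
python3 - <<'E'
from h import *
p=bot.snapshot("wrist");np.savez("w4.npz",K=p["K"],E=p["extrinsics"]);cv2.imwrite("pics/w4.png",p["image"])
E
```

```text
clock: 8.45
position: [0.4596, -0.0023, 0.2461]
orientation: [1.012, 2.974, -0.0]
ft_force: [-0.2, -0.1, 0.6]
width: 0.0505
clock: 9.32
position: [0.4298, -0.2208, 0.2459]
orientation: [-2.066, -2.365, -0.0]
ft_force: [0.2, 0.2, -0.3]
width: 0.0501
```

View pics/w4.png

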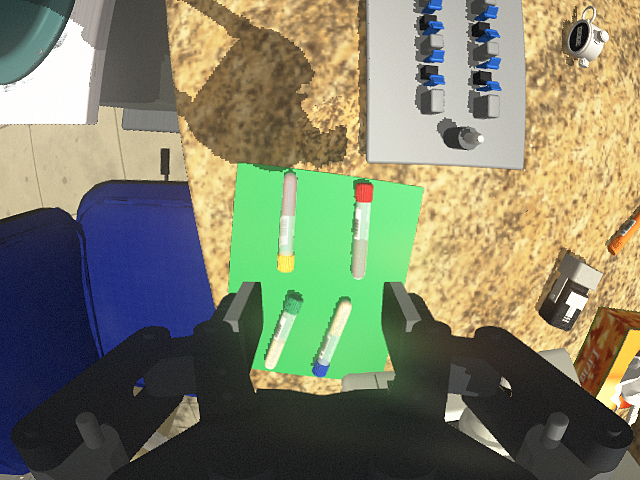

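```bash
cat >> h.py <<'E'
T={"red":((364,182),(358,278)),"yel":((286,271),(291,173)),"grn":((295,293),(269,368)),"blu":((320,375),(346,298))}
CL={1:(.5347,-.0769),2:(.5283,-.0294),3:(.5218,.0182),4:(.5154,.0658)}
E
python3 - <<'E'
from h import *
z=np.load("w4.npz");p=dict(K=z["K"],extrinsics=z["E"])
for n,(a,b) in T.items():
    c=atz(p,a,.0115,True);b=atz(p,b,.0105,True);v=c-b;m=b+v/np.linalg.norm(v)*.044
    ps=np.arctan2(v[1],v[0])%np.pi-np.pi/2
    print(n,"mid",m.round(4),"len",np.linalg.norm(v).round(3),"psi",np.degrees(ps).round(1),"delta z.10",delta([m[0],m[1],.1],ps))
print(atz(p,(345,380),.0,True).round(3))
E
```

```text
red mid [ 0.4733 -0.2476  0.0109] len 0.1 psi 5.8 delta z.10 (array([-0.0825,  0.0984,  0.3648]), array([-0.0006, -0.0011,  0.0444]))
yel mid [ 0.3993 -0.2369  0.0109] len 0.1 psi 3.6 delta z.10 (array([-0.031 , -0.0815,  0.3649]), array([-0.0006, -0.0011,  0.0921]))
grn mid [ 0.4031 -0.3753  0.0109] len 0.104 psi -11.2 delta z.10 (array([-0.3751, -0.1188,  0.3647]), array([-0.0007, -0.001 ,  0.4222]))
blu mid [ 0.4629 -0.3592  0.0109] len 0.104 psi -7.8 delta z.10 (array([-0.3554,  0.0349,  0.3646]), array([-0.0007, -0.001 ,  0.3458]))
[ 0.487 -0.431  0.   ]
```

```bash
python3 -m crank '{"translation":[[-0.04,0.05,0.12],[-0.0825,0.0984,0.25],[-0.0825,0.0984,0.38],[-0.0825,0.0984,0.46],[-0.0825,0.0984,0.52],[-0.0825,0.0984,0.55],[-0.0825,0.0984,0.55]],"rot":[[0,0,0.02],[0,0,0.044],[0,0,0.044],[0,0,0.044],[0,0,0.044],[0,0,0.044],[0,0,0.044]]}' 45 50; python3 -m crank '{"translation":[[0,0,0],[0,0,0],[0,0,0],[0,0,0],[0,0,0],[0,0,0]],"rot":[[0,0,0],[0,0,0],[0,0,0],[0,0,0],[0,0,0],[0,0,0]]}' 0 50;python3 -c "
from h import *
print(bot.state()['position'],bot.state()['ft_force'])
p=bot.snapshot('wrist');cv2.imwrite('pics/w5.png',p['image'])"
```

```text
clock: 10.25
position: [0.4732, -0.2475, 0.0258]
orientation: [-2.105, -2.33, 0.0]
ft_force: [-0.5, -0.7, 0.2]
width: 0.045
clock: 11.0
position: [0.4747, -0.2492, 0.0278]
orientation: [2.107, 2.327, 0.001]
ft_force: [0.3, 1.0, 6.4]
width: 0.0125
[ 0.47466864 -0.24916655  0.0277664 ] [0.25173478 1.0186055  6.40260034]
```

View pics/w5.png

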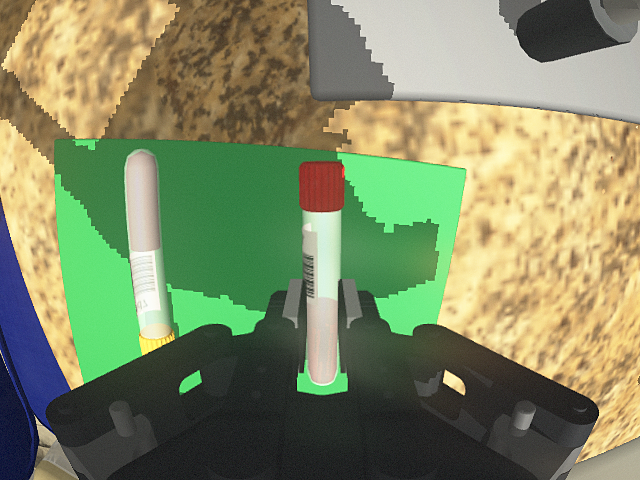

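```bash
python3 -m crank '{"translation":[[0,0,-0.05],[0,0,-0.1],[0,0,-0.1]],"rot":[[0,0,0],[0,0,0],[0,0,0]]}'; python3 -m crank '{"translation":[[0,0,-0.14],[0,0,-0.28],[0,0,-0.32],[0,0,-0.32]],"rot":[[0,0,0],[0,0,0],[0,0,0],[0,0,0]]}'; python3 -c "
from h import *
p=bot.snapshot('side');u=proj(p,bot.state()['position']);print(u)
x,y=u.astype(int);a=p['image'][y-60:y+80,x-90:x+90];cv2.imwrite('pics/s6.png',cv2.resize(a,None,fx=4,fy=4,interpolation=cv2.INTER_CUBIC))"
```

```text
clock: 11.42
position: [0.4748, -0.2496, 0.068]
orientation: [2.106, 2.326, 0.001]
ft_force: [0.3, -0.7, 0.5]
width: 0.0121
clock: 11.92
position: [0.4739, -0.2489, 0.1947]
orientation: [2.107, 2.328, 0.0]
ft_force: [-0.6, -0.1, -1.0]
width: 0.0129
[327.20059996 262.40736169]
```

View pics/s6.png

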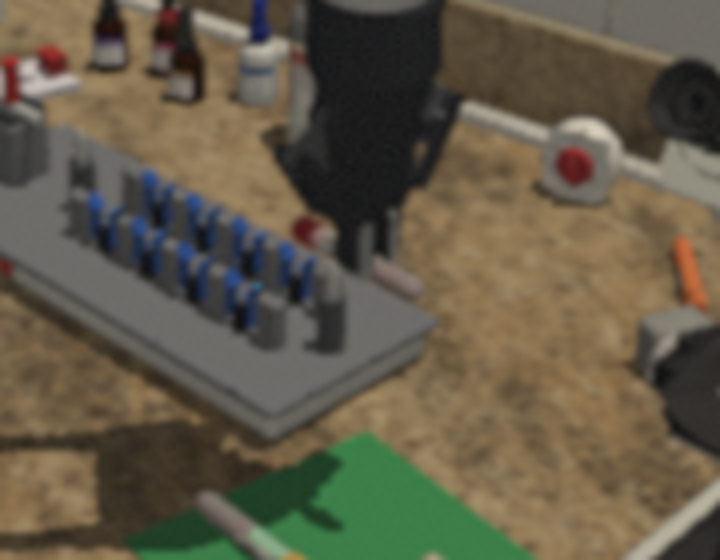

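```bash
python3 -m crank '{"translation":[[0.04,0.02,0],[0.08,0.03,0],[0.12,0.05,0],[0.16,0.07,0],[0.19,0.085,0]],"rot":[[0,0,-0.2],[0,0,-0.4],[0,0,-0.6],[0,0,-0.8],[0,0,-1]]}'; python3 -m crank '{"translation":[[0.015,0.05,0],[0.03,0.1,0],[0.05,0.15,0],[0.06,0.2,0],[0.077,0.237,0],[0.077,0.237,0]],"rot":[[0,0,-0.2],[0,0,-0.4],[0,0,-0.6],[0,0,-0.8],[0,0,-1],[0,0,-1]]}'; python3 -c "
from h import *
print(delta([.5363,-.0767,.1],.134+np.pi/2))
p=bot.snapshot('wrist');cv2.imwrite('pics/w7.png',p['image'])"
```

```text
clock: 12.6
position: [0.498, -0.1682, 0.1906]
orientation: [-1.046, -2.956, -0.0]
ft_force: [-0.2, 0.4, -1.0]
width: 0.0127
clock: 13.35
position: [0.5343, -0.0757, 0.191]
orientation: [0.156, -3.132, -0.002]
ft_force: [0.1, 0.3, -1.6]
width: 0.0127
(array([-0.0059, -0.0034,  0.2275]), array([ 0.0021, -0.0067, -0.044 ]))
```

View pics/w7.png

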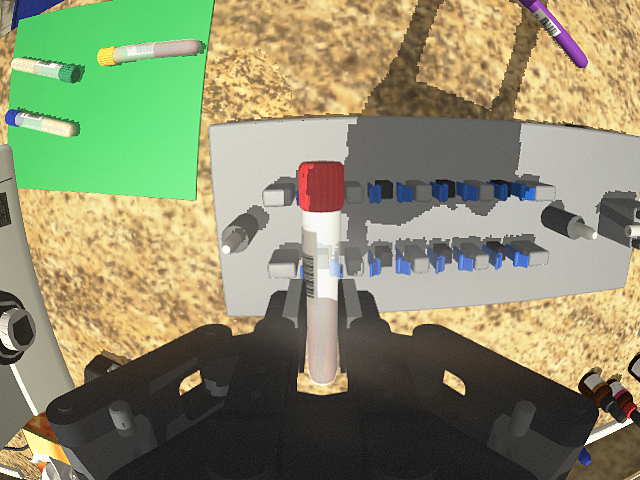

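```bash
cat >> h.py <<'E'
def inhand(capv,botv,p,s):
    """tube's height below the TCP and its mid's offset along tool x, from pixels of its two ends (level tube)"""
    from scipy.optimize import least_squares
    M=R.from_rotvec(s["orientation"]).as_matrix();P=np.array(s["position"])
    def f(q):  # q: bottom x, z in tool frame ; cap towards +x tool
        a=P+M@[q[0],0,q[1]];b=P+M@[q[0]+.1,0,q[1]]
        return [proj(p,a,True)[1]-botv,proj(p,b,True)[1]-capv]
    q=least_squares(f,[-.04,.015]).x;return q[0]+.044,q[1]
E
python3 - <<'E'
from h import *
p=bot.snapshot("wrist");s=bot.state()
print(inhand(163,384,p,s),inhand(165,384,p,s),inhand(163,382,p,s))
# rocker check
E=1
for u,n,z in(((227,249),"far pin",.1),((594,235),"bolt pin",.1)):print(n,atz(p,u,z,True).round(4))
Mr=R.from_euler("z",.134).as_matrix()
print([ (Mr@[0,y,.1]+[.525,-.0056,0]).round(4) for y in(-.13,.13)])
E
```

```text
(np.float64(0.0001762679022534186), np.float64(0.017870076379473063)) (np.float64(-0.000661324223217484), np.float64(0.018947219910394584)) (np.float64(6.202639264036441e-05), np.float64(0.01959095196231787))
far pin [ 0.5405 -0.135   0.1   ]
bolt pin [0.5065 0.1212 0.1   ]
[array([ 0.5424, -0.1344,  0.1   ]), array([0.5076, 0.1232, 0.1   ])]
```

```bash
python3 -m crank '{"translation":[[0,-0.004,0.1],[0,-0.004,0.19],[0,-0.004,0.225],[0,-0.004,0.225],[0,-0.004,0.235],[0,-0.004,0.245],[0,-0.004,0.245]],"rot":[[0,0,-0.044],[0,0,-0.044],[0,0,-0.044],[0,0,-0.044],[0,0,-0.044],[0,0,-0.044],[0,0,-0.044]]}' - 80; python3 -m crank '{"translation":[[0,0,0.01],[0,0,0.02],[0,0,0.03],[0,0,0.04],[0,0,0.045],[0,0,0.045]],"rot":[[0,0,0],[0,0,0],[0,0,0],[0,0,0],[0,0,0],[0,0,0]]}'
```

```text
clock: 14.32
position: [0.5364, -0.0784, 0.0967]
orientation: [-0.21, 3.134, -0.0]
ft_force: [-0.4, -0.1, -0.2]
width: 0.0116
clock: 15.08
position: [0.5361, -0.0773, 0.0776]
orientation: [-0.209, 3.134, 0.003]
ft_force: [1.8, 3.5, -1.9]
width: 0.0109
```

```bash
python3 -m crank '{"translation":[[0,0,0.005],[0,0,0.01],[0,0,0.01]],"rot":[[0,0,0],[0,0,0],[0,0,0]]}';python3 - <<'E'
from h import *
p=bot.snapshot("side");u=proj(p,[.535,-.077,.06]).astype(int)
a=p["image"][u[1]-60:u[1]+60,u[0]-75:u[0]+75];w=bot.snapshot("wrist")
cv2.imwrite("pics/s8.png",np.hstack([cv2.resize(a,(500,400),interpolation=cv2.INTER_CUBIC),w["image"][80:480,180:480]]))
s=bot.state();print(u)
E
```

```text
clock: 15.45
position: [0.5361, -0.0775, 0.0767]
orientation: [0.21, -3.134, -0.003]
ft_force: [-7.0, 6.9, 19.7]
width: 0.0113
[304 271]
```

View pics/s8.png

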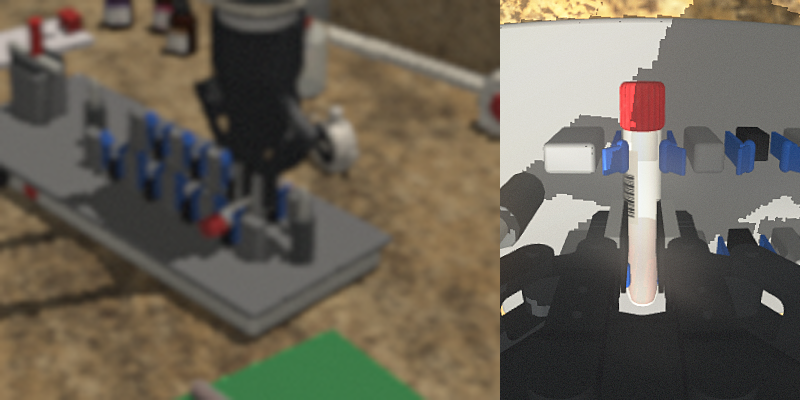

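```bash
python3 -m crank '{"translation":[[0,0,-0.005],[0,0,-0.005],[0,0,-0.005],[0,0,-0.005],[0,0,-0.1],[0,0,-0.25],[0,0,-0.35],[0,0,-0.35]],"rot":[[0,0,0],[0,0,0],[0,0,0],[0,0,0],[0,0,0],[0,0,0],[0,0,0],[0,0,0]]}' 36 50;python3 - <<'E'
from h import *
w=bot.snapshot("wrist");cv2.imwrite("pics/w9.png",w["image"][60:420]);np.savez("w9.npz",K=w["K"],E=w["extrinsics"])
print(w["shot"],bot.mark_of(w,"tube_a_mid")[:2],bot.mark_of(w,"tube_a")[:3])
E
```

```text
clock: 16.55
position: [0.5391, -0.079, 0.2189]
orientation: [-0.21, 3.126, -0.004]
ft_force: [0.5, 0.0, -0.4]
width: 0.036
16 [{'at': [328.0, 218.7], 'conf': 0.86}, {'at': [550.9, 38.5], 'conf': 0.86}] [{'at': [94.6, 114.3], 'conf': 0.9}, {'at': [574.1, 72.9], 'conf': 0.89}, {'at': [219.6, 42.1], 'conf': 0.68}]
```

View pics/w9.png

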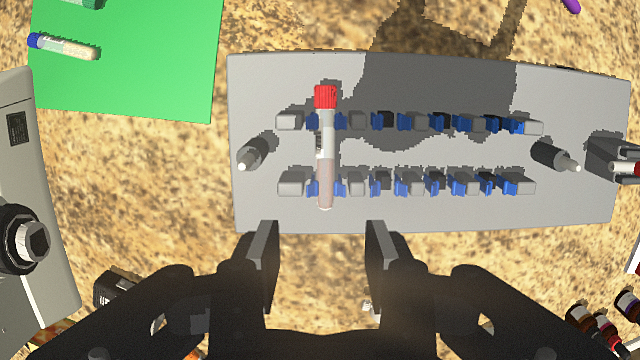

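```bash
python3 - <<'E'
from h import *
z=np.load("w9.npz");p=dict(K=z["K"],extrinsics=z["E"])
a=atz(p,(325,146),.061,True);b=atz(p,(324.5,270),.06,True);v=a-b;print(a,b,np.linalg.norm(v),"mid",b+.44*v)
print("fars",atz(p,(240,227),.1,True),atz(p,(578,228),.1,True))
print("net mid",atz(p,(328,218.7),.06,True))
print(delta([.3993,-.2369,.19],0.063))
E
```

```text
[ 0.48127363 -0.0854118   0.061     ] [ 0.57916543 -0.07253566  0.06      ] 0.0987400557244646 mid [ 0.53609304 -0.07820116  0.06044   ]
fars [ 0.54121105 -0.13592452  0.1       ] [0.50607293 0.12196617 0.1       ]
net mid [ 0.53666103 -0.07556384  0.06      ]
(array([ 0.3896, -0.3478,  0.0579]), array([ 2.7000e-03, -1.6000e-03, -1.9097e+00]))
```

```bash
sed -i 's/^CL=.*/CL={1:(.5337,-.0781),2:(.5272,-.0306),3:(.5208,.0170),4:(.5143,.0646)}/' h.py; python3 -m crank '{"translation":[[0.045,-0.035,0.01],[0.09,-0.07,0.02],[0.135,-0.105,0.03],[0.18,-0.14,0.04],[0.223,-0.174,0.047]],"rot":[[0,0,0.2],[0,0,0.4],[0,0,0.6],[0,0,0.8],[0,0,1]]}' 45; python3 -m crank '{"translation":[[0,-0.05,0],[0,-0.1,0],[0,-0.15,0],[0,-0.2,0],[0.004,-0.245,0],[0.004,-0.245,0],[0.004,-0.245,0]],"rot":[[0,0,0.2],[0,0,0.4],[0,0,0.6],[0,0,0.8],[0,0,1],[0,0,1],[0,0,1]]}'
python3 - <<'E'
from h import *
p=bot.snapshot("wrist");cv2.imwrite("pics/w10.png",p["image"])
print(bot.state()["position"],delta([.3993,-.2369,.0245],0.063))
for q in("tube_d_mid","tube_d"):print([(d["at"],round(d["conf"],2),atz(p,d["at"],.0105,True).round(4).tolist()) for d in bot.mark_of(p,q)[:5]])
E
```

```text
clock: 17.32
position: [0.4549, -0.1591, 0.1927]
orientation: [-1.011, -2.969, -0.0]
ft_force: [0.4, -0.3, -0.7]
width: 0.045
clock: 18.2
position: [0.3959, -0.2355, 0.1942]
orientation: [-2.064, -2.365, -0.0]
ft_force: [0.7, 0.4, 0.6]
width: 0.0448
[ 0.39619443 -0.23554928  0.19453459] (array([-0.005 ,  0.0077,  0.4251]), array([-0.0014, -0.0017,  0.093 ]))
[([325.3, 214.1], 0.87, [0.3988, -0.233, 0.0105]), ([623.7, 29.8], 0.75, [0.6855, 0.0157, 0.0105])]
[([328.9, 163.6], 0.88, [0.3959, -0.1904, 0.0105]), ([575.7, 67.9], 0.78, [0.618, -0.0532, 0.0105]), ([299.1, 386.5], 0.75, [0.3969, -0.414, 0.0105])]
```

```bash
python3 -m crank '{"translation":[[-0.003,0.0077,0.14],[-0.003,0.0077,0.27],[-0.003,0.0077,0.36],[-0.003,0.0077,0.4],[-0.003,0.0077,0.423],[-0.003,0.0077,0.423]],"rot":[[0,0,0.09],[0,0,0.09],[0,0,0.09],[0,0,0.09],[0,0,0.09],[0,0,0.09]]}' 45 50; python3 -m crank '{"translation":[[0,0,0],[0,0,0],[0,0,0],[0,0,0],[0,0,0],[0,0,-0.12],[0,0,-0.27],[0,0,-0.42],[0,0,-0.42]],"rot":[[0,0,0],[0,0,0],[0,0,0],[0,0,0],[0,0,0],[0,0,0],[0,0,0],[0,0,0],[0,0,0]]}' 0 50; python3 - <<'E'
from h import *
p=bot.snapshot("wrist");cv2.imwrite("pics/w11.png",p["image"]);s=bot.state()
print(s["position"],[(d["at"],d["conf"]) for d in bot.mark_of(p,"tube_d_mid")[:3]],[(d["at"],d["conf"]) for d in bot.mark_of(p,"tube_d")[:3]])
E
```

```text
clock: 19.1
position: [0.4002, -0.2372, 0.0268]
orientation: [2.149, 2.29, 0.0]
ft_force: [0.6, -0.5, 0.1]
width: 0.0451
clock: 20.23
position: [0.4032, -0.2394, 0.2008]
orientation: [2.141, 2.281, 0.003]
ft_force: [0.0, -0.1, -0.1]
width: 0.0128
[ 0.40131096 -0.23814929  0.1974893 ] [([323.9, 293.8], 0.81)] [([323.1, 187.3], 0.68), ([385.8, 295.6], 0.66)]
```

```bash
python3 -m crank '{"translation":[[0.05,0.04,0],[0.1,0.08,0],[0.15,0.12,0],[0.2,0.16,0],[0.259,0.189,0]],"rot":[[0,0,0.2],[0,0,0.4],[0,0,0.6],[0,0,0.8],[0,0,1]]}'; python3 -m crank '{"translation":[[0.06,-0.01,0],[0.12,-0.02,0],[0.18,-0.03,0],[0.24,-0.04,0],[0.28,-0.057,0],[0.28,-0.057,0],[0.28,-0.057,0]],"rot":[[0,0,0.2],[0,0,0.4],[0,0,0.6],[0,0,0.8],[0,0,0.91],[0,0,0.91],[0,0,0.91]]}'
python3 - <<'E'
from h import *
p=bot.snapshot("wrist");cv2.imwrite("pics/w12.png",p["image"]);s=bot.state()
print(s["position"],s["width"],delta([*CL[2],.1],.135-np.pi/2))
E
```

```text
clock: 21.0
position: [0.4672, -0.1276, 0.1913]
orientation: [-2.863, -1.284, 0.006]
ft_force: [0.1, 0.4, 0.5]
width: 0.0129
clock: 21.88
position: [0.5242, -0.03, 0.1926]
orientation: [-3.134, -0.213, 0.005]
ft_force: [0.0, 0.1, -0.4]
width: 0.0127
[ 0.52438338 -0.03015215  0.19301356] 0.012690473844405444 (array([0.0074, 0.0021, 0.2325]), array([-0.0003,  0.003 , -0.0002]))
```

```bash
python3 -m crank '{"translation":[[0.006,0.002,0.1],[0.006,0.002,0.19],[0.006,0.002,0.225],[0.006,0.002,0.235],[0.006,0.002,0.245],[0.006,0.002,0.245]],"rot":[[0,0,0],[0,0,0],[0,0,0],[0,0,0],[0,0,0],[0,0,0]]}' - 80; python3 -m crank '{"translation":[[0,0,0.01],[0,0,0.02],[0,0,0.03],[0,0,0.04],[0,0,0.045],[0,0,0.045]],"rot":[[0,0,0],[0,0,0],[0,0,0],[0,0,0],[0,0,0],[0,0,0]]}'; python3 -m crank '{"translation":[[0,0,0.005],[0,0,0.01],[0,0,0.01]],"rot":[[0,0,0],[0,0,0],[0,0,0]]}'
```

```text
clock: 22.68
position: [0.5287, -0.0303, 0.0973]
orientation: [3.134, 0.21, 0.003]
ft_force: [0.1, 0.9, -0.9]
width: 0.011
clock: 23.42
position: [0.5284, -0.0297, 0.0781]
orientation: [-3.134, -0.21, -0.002]
ft_force: [3.5, 3.0, -2.0]
width: 0.0115
clock: 23.8
position: [0.5281, -0.0298, 0.0766]
orientation: [-3.134, -0.21, 0.0]
ft_force: [-4.8, 4.0, 16.5]
width: 0.0114
```

Same signature as the first (seated). Release, rise and check by network.

```bash
python3 -m crank '{"translation":[[0,0,-0.005],[0,0,-0.005],[0,0,-0.005],[0,0,-0.005],[0,0,-0.1],[0,0,-0.25],[0,0,-0.33],[0,0,-0.33]],"rot":[[0,0,0],[0,0,0],[0,0,0],[0,0,0],[0,0,0],[0,0,0],[0,0,0],[0,0,0]]}' 36 50;python3 - <<'E'
from h import *
w=bot.snapshot("wrist");cv2.imwrite("pics/w13.png",w["image"])
for q in("tube_d_mid","tube_d"):print([(d["at"],round(d["conf"],2),atz(w,d["at"],.06,True).round(4).tolist()) for d in bot.mark_of(w,q)[:5]])
print(delta([.4629,-.3592,.19],-.136))
E
```

```text
clock: 24.8
position: [0.5303, -0.0305, 0.21]
orientation: [3.133, 0.21, 0.011]
ft_force: [0.1, 0.1, -1.4]
width: 0.0359
[([322.7, 224.3], 0.58, [0.5336, -0.0315, 0.06]), ([456.0, 238.8], 0.41, [0.5363, -0.1386, 0.06]), ([127.0, 238.7], 0.3, [0.5007, 0.1299, 0.06])]
[([564.2, 300.9], 0.8, [0.4914, -0.2707, 0.06]), ([320.1, 169.1], 0.8, [0.5747, -0.024, 0.06]), ([601.4, 357.2], 0.73, [0.4262, -0.3627, 0.06]), ([385.6, 170.6], 0.65, [0.5805, -0.0723, 0.06])]
(array([-0.2682,  0.7941,  0.0373]), array([-0.0025,  0.0021, -1.6563]))
```

```bash
python3 -m crank '{"translation":[[-0.03,0.08,0.01],[-0.06,0.15,0.02],[-0.09,0.22,0.02],[-0.12,0.29,0.03],[-0.15,0.358,0.03]],"rot":[[0,0,-0.2],[0,0,-0.4],[0,0,-0.6],[0,0,-0.8],[0,0,-1]]}' 45; python3 -m crank '{"translation":[[-0.1,0.055,0],[-0.2,0.11,0],[-0.3,0.165,0],[-0.393,0.215,0],[-0.393,0.215,0],[-0.393,0.215,0]],"rot":[[0,0,-0.2],[0,0,-0.4],[0,0,-0.55],[0,0,-0.656],[0,0,-0.656],[0,0,-0.656]]}'
python3 - <<'E'
from h import *
p=bot.snapshot("wrist");cv2.imwrite("pics/w14.png",p["image"])
print(bot.state()["position"],delta([.463,-.357,.0255],-.136))
for q in("tube_c_mid","tube_c"):print([(d["at"],round(d["conf"],2),atz(p,d["at"],.0105,True).round(4).tolist()) for d in bot.mark_of(p,q)[:5]])
E
```

```text
clock: 25.58
position: [0.4855, -0.1804, 0.1914]
orientation: [-2.808, -1.399, 0.005]
ft_force: [1.1, 0.4, 0.7]
width: 0.045
clock: 26.32
position: [0.4596, -0.3563, 0.1922]
orientation: [-2.366, -2.061, 0.0]
ft_force: [0.2, 0.1, -0.1]
width: 0.0449
[ 0.4599706  -0.35591804  0.19263989] (array([-0.0025,  0.0089,  0.4178]), array([-0.0031, -0.0026, -0.0006]))
[([325.9, 219.3], 0.59, [0.463, -0.3584, 0.0105])]
[([327.5, 167.6], 0.84, [0.4702, -0.3155, 0.0105]), ([257.0, 292.8], 0.77, [0.3922, -0.4169, 0.0105])]
```

```bash
python3 -m crank '{"translation":[[-0.004,0.0085,0.14],[-0.004,0.0085,0.27],[-0.004,0.0085,0.36],[-0.004,0.0085,0.4],[-0.004,0.0085,0.417],[-0.004,0.0085,0.417]],"rot":[[0,0,0],[0,0,0],[0,0,0],[0,0,0],[0,0,0],[0,0,0]]}' 45 50; python3 -m crank '{"translation":[[0,0,0],[0,0,0],[0,0,0],[0,0,0],[0,0,0],[0,0,-0.12],[0,0,-0.27],[0,0,-0.42],[0,0,-0.42]],"rot":[[0,0,0],[0,0,0],[0,0,0],[0,0,0],[0,0,0],[0,0,0],[0,0,0],[0,0,0],[0,0,0]]}' 0 50; python3 -c "
from h import *
print(delta([.5,-.2,.2],-.136-1))"
```

```text
clock: 27.22
position: [0.4646, -0.3596, 0.0285]
orientation: [2.366, 2.065, 0.0]
ft_force: [-0.9, -0.4, 0.1]
width: 0.0451
clock: 28.35
position: [0.4671, -0.3622, 0.203]
orientation: [2.358, 2.056, 0.003]
ft_force: [0.9, -0.6, 0.6]
width: 0.0123
(array([0.413 , 0.0263, 0.0048]), array([1.7800e-02, 1.2000e-03, 1.2729e+00]))
```

```bash
python3 -m crank '{"translation":[[0.09,0,0],[0.18,-0.01,0],[0.27,-0.01,0],[0.36,-0.02,0],[0.45,-0.026,0]],"rot":[[0,0,0.16],[0,0,0.32],[0,0,0.48],[0,0,0.64],[0,0,0.8]]}'; python3 -m crank '{"translation":[[0.085,-0.05,0],[0.17,-0.11,0],[0.255,-0.16,0],[0.34,-0.22,0],[0.425,-0.269,0],[0.425,-0.269,0],[0.425,-0.269,0]],"rot":[[0,0,0.17],[0,0,0.34],[0,0,0.51],[0,0,0.68],[0,0,0.856],[0,0,0.856],[0,0,0.856]]}'
python3 - <<'E'
from h import *
p=bot.snapshot("wrist");cv2.imwrite("pics/w15.png",p["image"]);s=bot.state()
print(s["position"],s["width"],delta([*CL[3],.1],.135-np.pi/2))
print([(d["at"],round(d["conf"],2)) for d in bot.mark_of(p,"tube_c_mid")[:3]],[(d["at"],round(d["conf"],2)) for d in bot.mark_of(p,"tube_c")[:3]])
E
```

```text
clock: 28.98
position: [0.477, -0.1781, 0.1942]
orientation: [-2.891, -1.225, 0.002]
ft_force: [0.2, -0.2, -0.5]
width: 0.0127
clock: 29.85
position: [0.5172, 0.0174, 0.1946]
orientation: [3.134, 0.213, -0.003]
ft_force: [-0.8, -0.6, -0.5]
width: 0.0126
[0.51728434 0.01697955 0.19475046] 0.012305552780311127 (array([0.009 , 0.0011, 0.2369]), array([ 0.0003,  0.0018, -0.0004]))
[([322.5, 300.9], 0.71), ([390.8, 225.5], 0.51), ([631.3, 351.4], 0.37)] [([325.1, 194.8], 0.81), ([632.2, 349.8], 0.75), ([391.5, 158.5], 0.74)]
```

```bash
python3 -m crank '{"translation":[[0.005,0.001,0.1],[0.005,0.001,0.19],[0.005,0.001,0.225],[0.005,0.001,0.24],[0.005,0.001,0.25],[0.005,0.001,0.25]],"rot":[[0,0,0],[0,0,0],[0,0,0],[0,0,0],[0,0,0],[0,0,0]]}' - 80; python3 -m crank '{"translation":[[0,0,0.01],[0,0,0.02],[0,0,0.03],[0,0,0.04],[0,0,0.045],[0,0,0.045]],"rot":[[0,0,0],[0,0,0],[0,0,0],[0,0,0],[0,0,0],[0,0,0]]}'; python3 -m crank '{"translation":[[0,0,0.005],[0,0,0.01],[0,0,0.01]],"rot":[[0,0,0],[0,0,0],[0,0,0]]}'
```

```text
clock: 30.75
position: [0.5207, 0.0175, 0.0964]
orientation: [3.134, 0.21, 0.003]
ft_force: [0.7, -0.4, -0.5]
width: 0.0109
clock: 31.5
position: [0.521, 0.0179, 0.0783]
orientation: [-3.134, -0.21, -0.003]
ft_force: [1.4, 2.7, 4.4]
width: 0.0108
clock: 31.88
position: [0.5212, 0.0179, 0.078]
orientation: [-3.134, -0.21, -0.002]
ft_force: [-10.7, 2.0, 29.6]
width: 0.0111
```

```bash
python3 -m crank '{"translation":[[0,0,-0.01],[0,0,-0.01],[0,0,-0.01],[0,0,-0.01],[0,0,-0.1],[0,0,-0.25],[0,0,-0.33],[0,0,-0.33]],"rot":[[0,0,0],[0,0,0],[0,0,0],[0,0,0],[0,0,0],[0,0,0],[0,0,0],[0,0,0]]}' 36 50;python3 - <<'E'
from h import *
w=bot.snapshot("wrist");cv2.imwrite("pics/w16.png",w["image"])
for q in("tube_c_mid","tube_c"):print([(d["at"],round(d["conf"],2),atz(w,d["at"],.06,True).round(4).tolist()) for d in bot.mark_of(w,q)[:6]])
E
```

```text
clock: 32.88
position: [0.5223, 0.0175, 0.2089]
orientation: [3.134, 0.21, 0.011]
ft_force: [0.2, -0.9, -0.5]
width: 0.0361
[([316.5, 225.6], 0.7, [0.5242, 0.0211, 0.06]), ([319.0, 170.1], 0.31, [0.5659, 0.0247, 0.06])]
[([624.0, 351.5], 0.9, [0.4251, -0.3523, 0.06]), ([321.2, 167.8], 0.85, [0.5678, 0.0233, 0.06]), ([446.6, 174.3], 0.81, [0.5775, -0.0718, 0.06]), ([386.3, 168.0], 0.67, [0.5745, -0.0243, 0.06]), ([177.5, 238.0], 0.47, [0.4999, 0.1302, 0.06])]
```

```bash
python3 -m crank '{"translation":[[-0.04,0.1,0.01],[-0.08,0.2,0.02],[-0.13,0.3,0.02],[-0.18,0.4,0.03],[-0.22,0.47,0.03]],"rot":[[0,0,-0.16],[0,0,-0.32],[0,0,-0.48],[0,0,-0.64],[0,0,-0.8]]}' 45; python3 -m crank '{"translation":[[-0.09,0.05,0],[-0.18,0.1,0],[-0.27,0.15,0],[-0.36,0.2,0],[-0.44,0.254,0],[-0.44,0.254,0],[-0.44,0.254,0]],"rot":[[0,0,-0.16],[0,0,-0.32],[0,0,-0.48],[0,0,-0.64],[0,0,-0.78],[0,0,-0.78],[0,0,-0.78]]}'
python3 - <<'E'
from h import *
p=bot.snapshot("wrist");cv2.imwrite("pics/w17.png",p["image"])
print(bot.state()["position"],delta([.4031,-.3753,.0255],-.195))
for q in("tube_e_mid","tube_e"):print([(d["at"],round(d["conf"],2),atz(p,d["at"],.0105,True).round(4).tolist()) for d in bot.mark_of(p,q)[:5]])
E
```

```text
clock: 33.65
position: [0.4556, -0.1814, 0.1907]
orientation: [-2.911, -1.172, 0.006]
ft_force: [-0.9, 0.1, -0.5]
width: 0.045
clock: 34.52
position: [0.3999, -0.3744, 0.1915]
orientation: [-2.427, -1.989, -0.0]
ft_force: [0.5, 0.7, 0.2]
width: 0.045
[ 0.40020506 -0.37421213  0.19193228] (array([-0.0021,  0.0086,  0.4161]), array([-0.003 , -0.0027, -0.0018]))
[([326.8, 221.2], 0.93, [0.4036, -0.3783, 0.0105])]
[([324.2, 266.0], 0.89, [0.3937, -0.417, 0.0105])]
```

```bash
python3 -m crank '{"translation":[[-0.002,0.0075,0.14],[-0.002,0.0075,0.27],[-0.002,0.0075,0.36],[-0.002,0.0075,0.4],[-0.002,0.0075,0.419],[-0.002,0.0075,0.419]],"rot":[[0,0,0],[0,0,0],[0,0,0],[0,0,0],[0,0,0],[0,0,0]]}' 45 50; python3 -m crank '{"translation":[[0,0,0],[0,0,0],[0,0,0],[0,0,0],[0,0,0],[0,0,-0.12],[0,0,-0.27],[0,0,-0.42],[0,0,-0.42]],"rot":[[0,0,0],[0,0,0],[0,0,0],[0,0,0],[0,0,0],[0,0,0],[0,0,0],[0,0,0],[0,0,0]]}' 0 50
```

```text
clock: 35.42
position: [0.4042, -0.3773, 0.0267]
orientation: [2.427, 1.993, 0.0]
ft_force: [0.3, -0.9, -0.3]
width: 0.0451
clock: 36.55
position: [0.4066, -0.3802, 0.2011]
orientation: [2.418, 1.985, 0.002]
ft_force: [-0.5, -0.5, -0.4]
width: 0.0124
```

```bash
python3 -m crank '{"translation":[[0.09,0,0],[0.18,0,0],[0.28,0.01,0],[0.38,0.014,0]],"rot":[[0,0,-0.2],[0,0,-0.4],[0,0,-0.6],[0,0,-0.8]]}'; python3 -m crank '{"translation":[[0.07,0.06,0],[0.15,0.12,0],[0.22,0.18,0],[0.298,0.248,0]],"rot":[[0,0,-0.2],[0,0,-0.4],[0,0,-0.6],[0,0,-0.8]]}'; python3 -m crank '{"translation":[[0.025,0.09,0],[0.05,0.18,0],[0.075,0.27,0],[0.103,0.358,0],[0.103,0.358,0],[0.103,0.358,0]],"rot":[[0,0,-0.2],[0,0,-0.4],[0,0,-0.6],[0,0,-0.82],[0,0,-0.82],[0,0,-0.82]]}'
python3 - <<'E'
from h import *
p=bot.snapshot("wrist");cv2.imwrite("pics/w18.png",p["image"]);s=bot.state()
print(s["position"],s["width"],delta([*CL[4],.1],.135+np.pi/2))
print([(d["at"],round(d["conf"],2)) for d in bot.mark_of(p,"tube_e_mid")[:3]],[(d["at"],round(d["conf"],2)) for d in bot.mark_of(p,"tube_e")[:3]])
E
```

```text
clock: 37.05
position: [0.4381, -0.2275, 0.1928]
orientation: [-1.686, -2.649, -0.0]
ft_force: [0.2, -0.1, -0.6]
width: 0.0126
clock: 37.55
position: [0.4781, -0.0779, 0.1928]
orientation: [-0.785, -3.04, 0.0]
ft_force: [0.4, -0.5, -0.5]
width: 0.0128
clock: 38.3
position: [0.5119, 0.0656, 0.1929]
orientation: [0.209, -3.133, 0.001]
ft_force: [0.0, -0.1, -0.5]
width: 0.0128
[0.51200862 0.06525084 0.19314131] 0.012639934755185241 (array([-0.0058, -0.0023,  0.2328]), array([-0.0005, -0.0018, -0.0031]))
[([323.0, 297.3], 0.73)] [([147.3, 291.6], 0.95), ([201.1, 293.2], 0.94), ([323.2, 381.2], 0.92)]
```

```bash
python3 -m crank '{"translation":[[-0.001,-0.002,0.1],[-0.001,-0.002,0.19],[-0.001,-0.002,0.225],[-0.001,-0.002,0.24],[-0.001,-0.002,0.25],[-0.001,-0.002,0.25]],"rot":[[0,0,0],[0,0,0],[0,0,0],[0,0,0],[0,0,0],[0,0,0]]}' - 80; python3 -m crank '{"translation":[[0,0,0.01],[0,0,0.02],[0,0,0.03],[0,0,0.04],[0,0,0.045],[0,0,0.045]],"rot":[[0,0,0],[0,0,0],[0,0,0],[0,0,0],[0,0,0],[0,0,0]]}'; python3 -m crank '{"translation":[[0,0,0.004],[0,0,0.008],[0,0,0.008]],"rot":[[0,0,0],[0,0,0],[0,0,0]]}'
```

```text
clock: 39.2
position: [0.5139, 0.0652, 0.0948]
orientation: [-0.21, 3.133, 0.0]
ft_force: [0.7, -0.4, 0.3]
width: 0.0113
clock: 39.95
position: [0.5141, 0.0655, 0.0766]
orientation: [-0.21, 3.133, 0.001]
ft_force: [0.5, 1.6, 5.4]
width: 0.011
clock: 40.33
position: [0.5142, 0.0655, 0.0763]
orientation: [-0.21, 3.133, 0.0]
ft_force: [-8.7, 0.3, 24.5]
width: 0.0116
```

```bash
python3 -m crank '{"translation":[[0,0,-0.01],[0,0,-0.01],[0,0,-0.01],[0,0,-0.01],[0.05,0,-0.1],[0.1,0,-0.25],[0.15,0,-0.4],[0.2,0,-0.5],[0.2,0,-0.5]],"rot":[[0,0,0],[0,0,0],[0,0,0],[0,0,0],[0,0,0],[0,0,0],[0,0,0],[0,0,0],[0,0,0]]}' 36 50;python3 - <<'E'
from h import *
w=bot.snapshot("wrist");cv2.imwrite("pics/w19.png",w["image"]);np.savez("w19.npz",K=w["K"],E=w["extrinsics"])
Mr=R.from_euler("z",.135).as_matrix();o=np.array([.524,-.0068,0])
for q in("tube_c_mid","tube_c"):print([(d["at"],round(d["conf"],2),((Mr.T@(atz(w,d["at"],.06,True)-o))*1e3).round(1).tolist()) for d in bot.mark_of(w,q)[:6]])
for q in("cover","cover_handle","cover_keeper_hole","cover_far_hole","bolt_knob","pin_bolt","pin_far"):print(q,[(d["at"],round(d["conf"],2)) for d in bot.mark_of(w,q)[:2]])
E
```

```text
clock: 41.45
position: [0.4354, 0.0545, 0.2769]
orientation: [-0.21, 3.126, -0.0]
ft_force: [0.8, 0.5, 0.1]
width: 0.0363
[([274.7, 286.4], 0.85, [0.8, 24.7, 60.0])]
[([325.4, 321.2], 0.93, [40.0, 75.3, 60.0]), ([190.8, 321.6], 0.91, [44.7, -70.4, 60.0]), ([231.1, 324.9], 0.88, [46.5, -24.7, 60.0]), ([432.3, 135.0], 0.73, [-148.6, 174.6, 60.0]), ([276.3, 320.4], 0.6, [39.5, 24.4, 60.0]), ([168.1, 446.7], 0.59, [257.4, -146.1, 60.0])]
cover [([579.8, 279.6], 0.89), ([457.8, 409.9], 0.66)]
cover_handle [([598.1, 291.8], 0.71)]
cover_keeper_hole []
cover_far_hole [([608.7, 193.2], 0.79), ([183.1, 282.1], 0.18)]
bolt_knob [([484.6, 316.9], 0.67)]
pin_bolt [([384.6, 289.7], 0.65), ([611.3, 192.1], 0.59)]
pin_far [([124.2, 286.9], 0.78)]
```

View pics/w19.png

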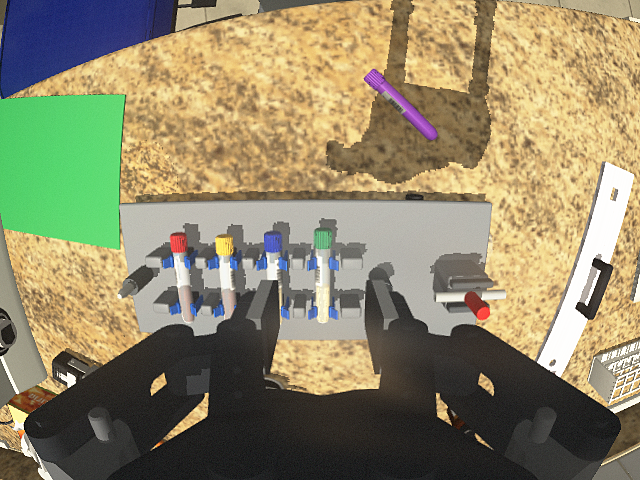

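```bash
python3 - <<'E'
from h import *
p=bot.snapshot("top");cv2.imwrite("pics/t20.png",p["image"])
for q,z in(("cover_handle",.037),("cover_keeper_hole",.008),("cover_far_hole",.008)):print(q,[(d["at"],round(d["conf"],2),atz(p,d["at"],z).round(4).tolist()) for d in bot.mark_of(p,q)[:2]])
E
python3 -m crank '{"translation":[[-0.015,0.09,0],[-0.03,0.18,0],[-0.045,0.27,0],[-0.061,0.36,0]],"rot":[[0,0,0.22],[0,0,0.44],[0,0,0.66],[0,0,0.9]]}' 60; python3 -m crank '{"translation":[[0.04,0.08,0],[0.08,0.16,0],[0.12,0.23,0],[0.169,0.308,0]],"rot":[[0,0,0.22],[0,0,0.44],[0,0,0.66],[0,0,0.9]]}';  python3 -m crank '{"translation":[[0,0,0],[0,0,0],[0,0,0],[0,0,0]],"rot":[[0,0,0.22],[0,0,0.44],[0,0,0.66],[0,0,0.9]]}'; python3 -m crank '{"translation":[[0,0,0],[0,0,0],[0,0,0],[0,0,0]],"rot":[[0,0,0.22],[0,0,0.44],[0,0,0.66],[0,0,0.9]]}'; python3 -m crank '{"translation":[[0,0,0],[0,0,0],[0,0,0],[0,0,0],[0,0,0]],"rot":[[0,0,0.22],[0,0,0.44],[0,0,0.65],[0,0,0.65],[0,0,0.65]]}'
python3 - <<'E'
from h import *
w=bot.snapshot("wrist");cv2.imwrite("pics/w21.png",w["image"]);np.savez("w21.npz",K=w["K"],E=w["extrinsics"])
print(bot.state()["joint_positions"])
for q,z in(("cover_handle",.037),("cover_keeper_hole",.008),("cover_far_hole",.008)):print(q,[(d["at"],round(d["conf"],2),atz(w,d["at"],z,True).round(4).tolist()) for d in bot.mark_of(w,q)[:2]])
E
```

```text
cover_handle [([170.0, 280.9], 0.61, [0.5011, 0.4236, 0.037])]
cover_keeper_hole [([174.1, 243.9], 0.69, [0.6142, 0.4244, 0.008]), ([310.3, 278.3], 0.53, [0.5154, 0.0132, 0.008])]
cover_far_hole [([165.8, 329.8], 0.58, [0.3589, 0.4368, 0.008])]
clock: 42.65
position: [0.4389, 0.2017, 0.2729]
orientation: [0.895, 3.011, 0.0]
ft_force: [0.3, -0.1, -0.5]
width: 0.06
clock: 43.15
position: [0.4488, 0.3418, 0.2727]
orientation: [1.881, 2.516, 0.0]
ft_force: [0.6, -0.2, -0.5]
width: 0.06
clock: 43.65
position: [0.4487, 0.3408, 0.2726]
orientation: [2.635, 1.711, -0.0]
ft_force: [0.3, -0.3, 0.8]
width: 0.0603
clock: 44.15
position: [0.4487, 0.3407, 0.2727]
orientation: [3.064, 0.695, -0.0]
ft_force: [-0.3, -0.8, -0.1]
width: 0.0598
clock: 44.78
position: [0.4487, 0.3407, 0.2727]
orientation: [-3.14, 0.087, -0.0]
ft_force: [-0.2, 0.3, 0.1]
width: 0.0601
[ 6.05197158e-01  3.96652897e-02  1.81893129e+00 -6.30021548e-06
  1.28305888e+00  2.23223878e+00]
cover_handle []
cover_keeper_hole [([234.3, 44.3], 0.81, [0.6241, 0.4221, 0.008]), ([635.5, 130.4], 0.5, [0.535, -0.0916, 0.008])]
cover_far_hole [([237.3, 273.7], 0.59, [0.3721, 0.4406, 0.008])]
```

View pics/w21.png

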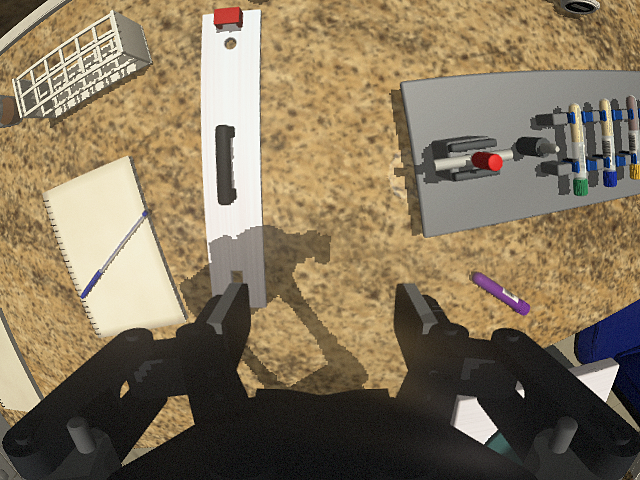

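```bash
python3 - <<'E'
from h import *
z=np.load("w21.npz");w=dict(K=z["K"],extrinsics=z["E"])
k=atz(w,(231,43.5),.008,True);f=atz(w,(237,276),.006,True);v=k-f;a=np.arctan2(v[1],v[0])
print(k.round(4),f.round(4),"dist",np.linalg.norm(v[:2]),"mid",((k+f)/2).round(4),"ang",a,np.degrees(a))
h1=atz(w,(223.5,126),.044,True);h2=atz(w,(226,203),.044,True);print("handle",h1.round(4),h2.round(4),((h1+h2)/2).round(4),np.linalg.norm(h1-h2))
print(delta([*((k+f)/2)[:2],.27],a-np.pi/2))
E
```

```text
[0.6255 0.4257 0.008 ] [0.3685 0.4418 0.006 ] dist 0.25753194193987483 mid [0.497  0.4338 0.007 ] ang -0.06279840436943523 -3.598083530524547
handle [0.5345 0.4293 0.044 ] [0.4594 0.4337 0.044 ] [0.497  0.4315 0.044 ] 0.07523901322959002
(array([ 0.1074, -0.2393,  0.0067]), array([ 0.    , -0.    ,  0.0069]))
```

```bash
python3 -m crank '{"translation":[[0.05,-0.12,0.1],[0.107,-0.237,0.2],[0.107,-0.237,0.33],[0.107,-0.237,0.45],[0.107,-0.237,0.53],[0.107,-0.237,0.575],[0.107,-0.237,0.575]],"rot":[[0,0,0.007],[0,0,0.007],[0,0,0.007],[0,0,0.007],[0,0,0.007],[0,0,0.007],[0,0,0.007]]}' 60 60;  python3 -m crank '{"translation":[[0,0,0],[0,0,0],[0,0,0],[0,0,0],[0,0,0],[0,0,0]],"rot":[[0,0,0],[0,0,0],[0,0,0],[0,0,0],[0,0,0],[0,0,0]]}' 0 100; python3 -c "
from h import *
s=bot.state();print(s['position'],s['moment'],s['joint_positions'])
w=bot.snapshot('wrist');cv2.imwrite('pics/w22.png',w['image'])
for q,z in(('cover_handle',.037),('cover_keeper_hole',.008),('cover_far_hole',.008)):print(q,[(d['at'],round(d['conf'],2),atz(w,d['at'],z,True).round(4).tolist()) for d in bot.mark_of(w,q)[:2]])"
```

```text
clock: 45.85
position: [0.4962, 0.4322, 0.0414]
orientation: [3.138, -0.1, -0.003]
ft_force: [0.9, 0.2, 0.8]
width: 0.0602
clock: 46.6
position: [0.4981, 0.4339, 0.045]
orientation: [-3.138, 0.1, -0.004]
ft_force: [-1.0, -0.3, 5.4]
width: 0.0116
[0.49813387 0.43385977 0.04501997] [-0.00063871  0.11264493 -0.00375373] [6.78819146e-01 4.22609423e-01 1.80100464e+00 5.34947008e-05
 9.14337416e-01 2.31335672e+00]
cover_handle [([321.1, 313.1], 0.88, [0.4982, 0.4341, 0.037])]
cover_keeper_hole [([321.1, 9.1], 0.7, [0.6229, 0.4261, 0.008])]
cover_far_hole []
```

```bash
python3 -m crank '{"translation":[[0,0,-0.05],[0,0,-0.15],[0,0,-0.27],[0,0,-0.4],[0,0,-0.52],[0,0,-0.62],[0,0,-0.62],[0,0,-0.62]],"rot":[[0,0,0],[0,0,0],[0,0,0],[0,0,0],[0,0,0],[0,0,0],[0,0,0],[0,0,0]]}'; python3 -c "
from h import *
s=bot.state();print(s['position'],s['moment'])
w=bot.snapshot('wrist');cv2.imwrite('pics/w23.png',w['image'])
for q in('cover_handle','cover_keeper_hole','cover_far_hole'):print(q,[(d['at'],round(d['conf'],2)) for d in bot.mark_of(w,q)[:2]])"
```

```text
clock: 47.8
position: [0.4962, 0.4322, 0.2897]
orientation: [3.139, -0.1, -0.002]
ft_force: [-1.2, -0.2, -3.3]
width: 0.0117
[0.49622032 0.43221423 0.28967231] [ 0.0190445  -0.00217319 -0.03235803]
cover_handle [([320.1, 312.8], 0.9), ([436.0, 7.0], 0.55)]
cover_keeper_hole [([322.5, 8.0], 0.58)]
cover_far_hole []
```

Cover is lifted (−3.3 N), balanced. Carry and turn.

```bash
python3 -m crank '{"translation":[[-0.01,0.07,0],[-0.02,0.14,0],[-0.03,0.21,0],[-0.04,0.28,0],[-0.049,0.339,0]],"rot":[[0,0,-0.16],[0,0,-0.32],[0,0,-0.48],[0,0,-0.64],[0,0,-0.8]]}'; python3 -m crank '{"translation":[[-0.03,0.07,0],[-0.06,0.14,0],[-0.09,0.21,0],[-0.125,0.28,0],[-0.159,0.343,0]],"rot":[[0,0,-0.16],[0,0,-0.32],[0,0,-0.48],[0,0,-0.64],[0,0,-0.8]]}'; python3 -m crank '{"translation":[[-0.07,0.045,0],[-0.14,0.09,0],[-0.21,0.14,0],[-0.28,0.18,0],[-0.334,0.223,0],[-0.334,0.223,0],[-0.334,0.223,0]],"rot":[[0,0,-0.13],[0,0,-0.26],[0,0,-0.39],[0,0,-0.52],[0,0,-0.652],[0,0,-0.652],[0,0,-0.652]]}'; python3 - <<'E'
from h import *
s=bot.state();print(s['position'],s['width'],delta([.524,-.0068,.2],.135))
w=bot.snapshot('wrist');cv2.imwrite('pics/w24.png',w['image']);np.savez("w24.npz",K=w["K"],E=w["extrinsics"])
for q in('cover_handle','cover_keeper_hole','cover_far_hole','pin_bolt','pin_far','bolt_knob'):print(q,[(d['at'],round(d['conf'],2)) for d in bot.mark_of(w,q)[:2]])
E
```

```text
clock: 48.62
position: [0.4679, 0.2974, 0.2892]
orientation: [3.015, 0.881, -0.004]
ft_force: [-0.1, -0.1, -2.0]
width: 0.0118
clock: 49.25
position: [0.4878, 0.1476, 0.2894]
orientation: [-2.595, -1.769, 0.003]
ft_force: [0.1, 0.3, -2.6]
width: 0.0119
clock: 50.12
position: [0.5214, -0.0079, 0.2897]
orientation: [-2.068, -2.362, 0.001]
ft_force: [-0.7, -0.6, -2.2]
width: 0.0117
[ 0.52141012 -0.00794897  0.28974441] 0.011650610618512811 (array([0.0018, 0.0072, 0.2244]), array([-0.0022, -0.0012, -0.003 ]))
cover_handle [([320.0, 316.6], 0.77)]
cover_keeper_hole [([323.7, 7.7], 0.84)]
cover_far_hole []
pin_bolt []
pin_far [([541.0, 106.1], 0.55)]
bolt_knob []
```

View pics/w24.png

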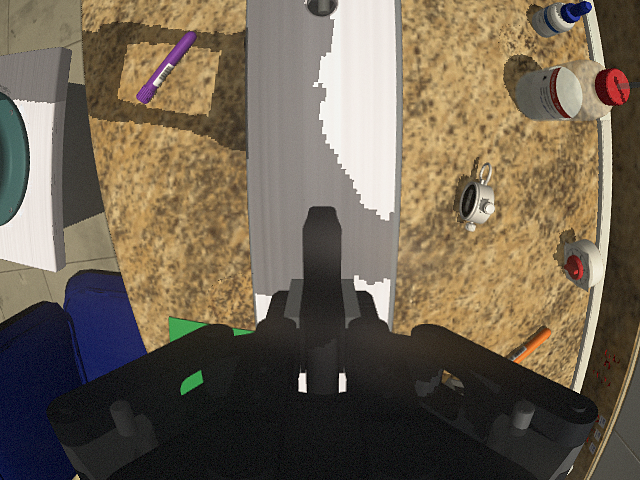

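```bash
python3 - <<'E'
from h import *
z=np.load("w24.npz");w=dict(K=z["K"],extrinsics=z["E"]);s=bot.state();M=R.from_rotvec(s["orientation"]).as_matrix();P=np.array(s["position"])
def tool(u,zt):
    return (M.T@(atz(w,u,P[2]-zt,True)-P)).round(4)
print("hole",tool((322,6.5),.037),"handle end",tool((321,207),.001),"edges@130",tool((247.5,20),.037),tool((400.5,20),.037),"@60",tool((248,150),.037),tool((400,150),.037))
E
python3 -m crank '{"translation":[[0.001,0.004,0.12],[0.002,0.0065,0.22],[0.002,0.0065,0.3],[0.002,0.0065,0.334],[0.002,0.0065,0.334],[0.002,0.0065,0.334]],"rot":[[0,0,-0.003],[0,0,-0.003],[0,0,-0.003],[0,0,-0.003],[0,0,-0.003],[0,0,-0.003]]}'; python3 - <<'E'
from h import *
s=bot.state();print(s['position'],s['width'],delta([.524,-.0068,.15],.135))
w=bot.snapshot('wrist');np.savez("w25.npz",K=w["K"],E=w["extrinsics"])
p=bot.snapshot("side");u=proj(p,[.54,-.13,.1]).astype(int);u2=proj(p,[.507,.122,.1]).astype(int)
f=lambda u:cv2.resize(p["image"][u[1]-25:u[1]+25,u[0]-33:u[0]+33],(400,300),interpolation=cv2.INTER_CUBIC)
cv2.imwrite("pics/w25.png",np.vstack([np.hstack([f(u2),f(u)]),cv2.resize(w["image"][0:75,220:420],(800,300),interpolation=cv2.INTER_CUBIC)]))
E
```

```text
hole [0.1245 0.0005 0.037 ] handle end [0.0426 0.     0.001 ] edges@130 [ 0.1194 -0.0317  0.037 ] [0.1194 0.0345 0.037 ] @60 [ 0.0611 -0.0315  0.037 ] [0.061 0.034 0.037]
clock: 51.22
position: [0.5258, -0.0072, 0.1588]
orientation: [2.063, 2.366, 0.003]
ft_force: [0.4, 0.2, -2.7]
width: 0.0118
[ 0.52576222 -0.00719164  0.15884034] 0.011821034058826417 (array([ 0.0016, -0.0043,  0.0221]), array([0.0037, 0.0008, 0.0019]))
```

View pics/w25.png

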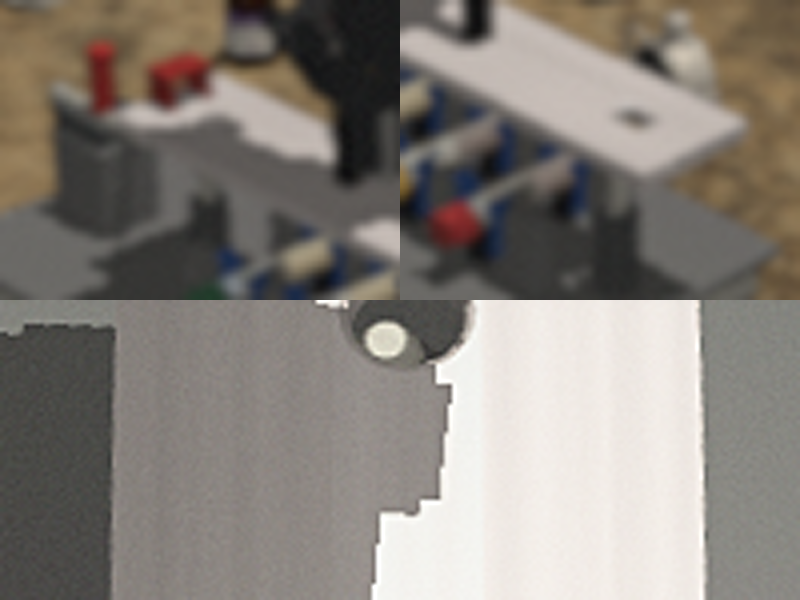

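```bash
python3 - <<'E'
from h import *
z=np.load("w25.npz");w=dict(K=z["K"],extrinsics=z["E"]);s=bot.state();M=R.from_rotvec(s["orientation"]).as_matrix();P=np.array(s["position"])
for top in(.035,.037,.040):
    print(top,[(M.T@(atz(w,(220+407/4,y/4),P[2]-top,True)-P)).round(4).tolist() for y in(304,307,310)], "edge",[(M.T@(atz(w,(220+x/4,40),P[2]-top,True)-P)).round(4)[1] for x in(113,700)])
t=atz(w,(220+386/4,10),.1,True);print("pin tip world",t.round(4),"tool",(M.T@(t-P)).round(4))
print("bottom edge of hole", (M.T@(atz(w,(220+407/4,370/4),P[2]-.037,True)-P)).round(4))
E
```

```text
0.035 [[0.0925, 0.0006, 0.0349], [0.0921, 0.0006, 0.0349], [0.0918, 0.0006, 0.0349]] edge [np.float64(-0.0306), np.float64(0.0318)]
0.037 [[0.0928, 0.0006, 0.0369], [0.0925, 0.0006, 0.0369], [0.0921, 0.0006, 0.0369]] edge [np.float64(-0.031), np.float64(0.0322)]
0.04 [[0.0933, 0.0006, 0.0399], [0.093, 0.0006, 0.0399], [0.0926, 0.0006, 0.0399]] edge [np.float64(-0.0316), np.float64(0.0328)]
pin tip world [0.5063 0.1223 0.1   ] tool [ 0.1311 -0.0019  0.0589]
bottom edge of hole [0.0855 0.0006 0.0369]
```

```bash
python3 - <<'E'
from h import *
z=np.load("w25.npz");w=dict(K=z["K"],extrinsics=z["E"]);s=bot.state();M=R.from_rotvec(s["orientation"]).as_matrix();P=np.array(s["position"])
for top in(.037,.040):
    for n,u,v in(("hole c",407,305),("hole c",407,308),("bottom",407,370),("left",342,315),("right",473,315)):
        print(top,n,(M.T@(atz(w,(220+u/4,(v-300)/4),P[2]-top,True)-P)).round(4)[:2])
E
```

```text
0.037 hole c [0.1275 0.0007]
0.037 hole c [0.1271 0.0007]
0.037 bottom [0.1196 0.0007]
0.037 left [ 0.1263 -0.0063]
0.037 right [0.1263 0.0078]
0.04 hole c [0.1286 0.0007]
0.04 hole c [0.1283 0.0007]
0.04 bottom [0.1206 0.0007]
0.04 left [ 0.1275 -0.0065]
0.04 right [0.1275 0.0079]
```

```bash
python3 -m crank '{"translation":[[0.005,-0.003,0],[0.01,-0.0065,0],[0.01,-0.0065,0],[0.01,-0.0065,0.015],[0.01,-0.0065,0.015],[0.01,-0.0065,0.015]],"rot":[[0,0,0],[0,0,0],[0,0,0],[0,0,0],[0,0,0],[0,0,0]]}'; python3 - <<'E'
from h import *
s=bot.state();print(s['position'],s['width'])
w=bot.snapshot('wrist');np.savez("w26.npz",K=w["K"],E=w["extrinsics"])
cv2.imwrite("pics/w26.png",cv2.resize(w["image"][0:50,260:380],(720,300),interpolation=cv2.INTER_CUBIC))
E
```

```text
clock: 52.08
position: [0.5212, -0.0036, 0.1508]
orientation: [-2.065, -2.367, 0.001]
ft_force: [-0.2, -0.5, -2.5]
width: 0.0116
[ 0.52117296 -0.00356962  0.1507934 ] 0.011648526364408539
```

View pics/w26.png

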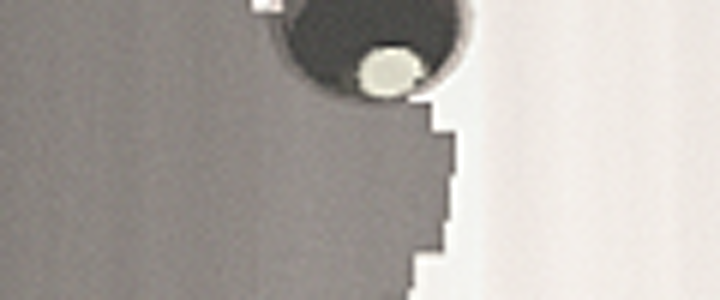

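```bash
python3 - <<'E'
from h import *
z=np.load("w26.npz");w=dict(K=z["K"],extrinsics=z["E"]);s=bot.state();M=R.from_rotvec(s["orientation"]).as_matrix();P=np.array(s["position"])
f=lambda u,v,wz:(M.T@(atz(w,(260+u/6,v/6),wz,True)-P)).round(4)[:2]
for top in(.035,.038,.041):
    print(top,"bottom",f(372,99,P[2]-top),"left",f(277,20,P[2]-top),"right",f(468,20,P[2]-top))
for dz in(-.002,0,.002):print("tip",f(390,72,.1+dz), f(390,98,.1+dz))
E
```

```text
0.035 bottom [0.1194 0.0007] left [ 0.1258 -0.0061] right [0.1258 0.0075]
0.038 bottom [0.1204 0.0007] left [ 0.1269 -0.0062] right [0.1269 0.0076]
0.041 bottom [0.1214 0.0007] left [ 0.1281 -0.0063] right [0.1281 0.0077]
tip [0.1279 0.0021] [0.1256 0.0021]
tip [0.1272 0.0021] [0.1249 0.0021]
tip [0.1265 0.002 ] [0.1242 0.002 ]
```

```bash
python3 -m crank '{"translation":[[0.001,0.003,0],[0.001,0.003,0.01],[0.001,0.003,0.02],[0.001,0.003,0.03],[0.001,0.003,0.03]],"rot":[[0,0,0],[0,0,0],[0,0,0],[0,0,0],[0,0,0]]}'; python3 -m crank '{"translation":[[0,0,0.01],[0,0,0.02],[0,0,0.02]],"rot":[[0,0,0],[0,0,0],[0,0,0]]}'
```

```text
clock: 52.75
position: [0.5219, -0.003, 0.1384]
orientation: [-2.064, -2.367, 0.001]
ft_force: [-0.1, -0.8, -2.8]
width: 0.0117
clock: 53.12
position: [0.522, -0.003, 0.1305]
orientation: [-2.064, -2.367, 0.001]
ft_force: [0.7, 0.3, -2.3]
width: 0.0114
```

```bash
python3 -m crank '{"translation":[[0,0,0.01],[0,0,0.015],[0,0,0.02],[0,0,0.02]],"rot":[[0,0,0],[0,0,0],[0,0,0],[0,0,0]]}';python3 -m crank '{"translation":[[0,0,0.004],[0,0,0.008],[0,0,0.008]],"rot":[[0,0,0],[0,0,0],[0,0,0]]}'
```

```text
clock: 53.62
position: [0.5223, -0.003, 0.1228]
orientation: [-2.065, -2.367, 0.0]
ft_force: [1.1, 0.6, -2.4]
width: 0.0115
clock: 54.0
position: [0.5228, -0.003, 0.121]
orientation: [2.065, 2.367, 0.0]
ft_force: [-2.6, 0.5, 5.7]
width: 0.0117
```

```bash
python3 -m crank '{"translation":[[0,0,-0.008],[0,0,-0.008],[0,0,-0.008],[0,0,-0.008],[0,0,-0.008],[0,0,-0.1],[0,0,-0.22],[0,0,-0.34],[0,0,-0.4],[0,0,-0.4]],"rot":[[0,0,0],[0,0,0],[0,0,0],[0,0,0],[0,0,0],[0,0,0],[0,0,0],[0,0,0],[0,0,0],[0,0,0]]}' 40 40; python3 - <<'E'
from h import *
s=bot.state();print(s['position'],delta([.489,.236,.22],.135))
w=bot.snapshot('wrist');np.savez("w27.npz",K=w["K"],E=w["extrinsics"]);cv2.imwrite("pics/w27.png",w["image"])
Mr=R.from_euler("z",.135).as_matrix();o=np.array([.524,-.0068,0])
for q,z in(('cover_handle',.113),('cover_keeper_hole',.08),('pin_bolt',.1),('bolt_knob',.13),('cover_far_hole',.08)):print(q,[(d['at'],round(d['conf'],2),(Mr.T@(atz(w,d["at"],z,True)-o)).round(4).tolist()) for d in bot.mark_of(w,q)[:2]])
E
```

```text
clock: 55.25
position: [0.5239, -0.003, 0.2825]
orientation: [2.062, 2.364, 0.005]
ft_force: [0.2, -0.1, -0.4]
width: 0.0402
[ 0.523948   -0.00304364  0.28251176] (array([ 0.6041, -0.0061,  0.1556]), array([0.0068, 0.0013, 0.0018]))
cover_handle [([317.3, 222.8], 0.58, [-0.0017, 0.0011, 0.113])]
cover_keeper_hole [([319.3, 68.6], 0.94, [-0.0001, 0.1305, 0.08]), ([317.5, 339.7], 0.19, [-0.0022, -0.1278, 0.08])]
pin_bolt [([318.8, 69.8], 0.58, [-0.0005, 0.1258, 0.1])]
bolt_knob []
cover_far_hole [([319.4, 338.7], 0.73, [-0.0003, -0.1266, 0.08])]
```

```bash
python3 -m crank '{"translation":[[0.15,0,0],[0.3,0,0],[0.45,0,0.05],[0.6,-0.004,0.15],[0.6,-0.004,0.25],[0.6,-0.004,0.33],[0.6,-0.004,0.375],[0.6,-0.004,0.375]],"rot":[[0,0,0],[0,0,0],[0,0,0],[0,0,0],[0,0,0],[0,0,0],[0,0,0],[0,0,0]]}' 0 40; python3 - <<'E'
from h import *
s=bot.state();Mr=R.from_euler("z",.135).as_matrix();o=np.array([.524,-.0068,0])
print((Mr.T@(np.array(s['position'])-o)).round(4))
w=bot.snapshot('wrist');cv2.imwrite("pics/w28.png",w["image"])
w=bot.snapshot('top')
for q,z in(('bolt_knob',.13),):print(q,[(d['at'],round(d['conf'],2),(Mr.T@(atz(w,d["at"],z)-o)).round(4).tolist()) for d in bot.mark_of(w,q)[:3]])
E
```

```text
clock: 56.55
position: [0.487, 0.2338, 0.128]
orientation: [-2.064, -2.366, 0.006]
ft_force: [0.4, 0.0, -0.2]
width: -0.0004
[-0.0043  0.2434  0.128 ]
bolt_knob [([238.4, 280.2], 0.38, [0.0055, 0.2191, 0.13])]
```

```bash
python3 -m crank '{"translation":[[-0.02,0.008,0],[-0.04,0.008,0],[-0.06,0.008,0],[-0.08,0.008,0],[-0.1,0.008,0],[-0.115,0.008,0],[-0.115,0.008,0]],"rot":[[0,0,0],[0,0,0],[0,0,0],[0,0,0],[0,0,0],[0,0,0],[0,0,0]]}'; python3 -m crank '{"translation":[[-0.005,0,0],[-0.01,0,0],[-0.015,0,0],[-0.015,0,0]],"rot":[[0,0,0],[0,0,0],[0,0,0],[0,0,0]]}'
```

```text
clock: 57.58
position: [0.4971, 0.1884, 0.1294]
orientation: [-2.065, -2.367, 0.003]
ft_force: [0.8, 0.2, -0.6]
width: -0.0002
clock: 58.08
position: [0.4976, 0.1843, 0.1294]
orientation: [-2.064, -2.365, -0.0]
ft_force: [-1.6, 5.1, -1.8]
width: -0.0001
```

```bash
python3 -m crank '{"translation":[[-0.005,0,0],[-0.008,0,0],[-0.008,0,0]],"rot":[[0,0,0],[0,0,0],[0,0,0]]}'; python3 -m crank '{"translation":[[-0.004,0,0],[-0.008,0,0],[-0.008,0,0]],"rot":[[0,0,0],[0,0,0],[0,0,0]]}'
```

```text
clock: 58.45
position: [0.4977, 0.1839, 0.1295]
orientation: [-2.063, -2.362, -0.006]
ft_force: [-4.0, 15.6, -1.8]
width: 0.0001
clock: 58.82
position: [0.4978, 0.1835, 0.1296]
orientation: [-2.062, -2.358, -0.012]
ft_force: [-4.6, 24.1, -3.7]
width: -0.0002
```

```bash
python3 -m crank '{"translation":[[0.03,0,0],[0.07,0,0],[0.1,0,-0.1],[0.1,0,-0.25],[0.1,0,-0.4],[0,0,-0.45],[0,0,-0.45]],"rot":[[0,0,0],[0,0,0],[0,0,0],[0,0,0],[0,0,0],[0,0,0],[0,0,0]]}'; python3 - <<'E'
from h import *
s=bot.state();Mr=R.from_euler("z",.135).as_matrix();o=np.array([.524,-.0068,0])
w=bot.snapshot('side');u=proj(w,[.515,.05,.09]).astype(int)
t=bot.snapshot('wrist')
cv2.imwrite("pics/f29.png",np.hstack([cv2.resize(w["image"][u[1]-60:u[1]+60,u[0]-60:u[0]+60],(400,400),interpolation=cv2.INTER_CUBIC),cv2.resize(t["image"][0:400,120:520],(400,400))]))
for q,z in(('bolt_knob',.13),('cover_handle',.113),('cover_keeper_hole',.08),('cover_far_hole',.08)):print(q,[(d['at'],round(d['conf'],2),(Mr.T@(atz(t,d["at"],z,True)-o)).round(4).tolist()) for d in bot.mark_of(t,q)[:2]])
E
```

```text
clock: 59.7
position: [0.501, 0.1759, 0.3131]
orientation: [2.065, 2.362, 0.006]
ft_force: [-0.2, 0.3, -1.0]
width: -0.0001
bolt_knob [([319.7, 230.3], 0.75, [0.0001, 0.1733, 0.13])]
cover_handle [([319.7, 383.2], 0.79, [-0.0006, 0.0009, 0.113])]
cover_keeper_hole [([321.2, 256.2], 0.85, [0.0013, 0.1337, 0.08])]
cover_far_hole []
```

View pics/f29.png

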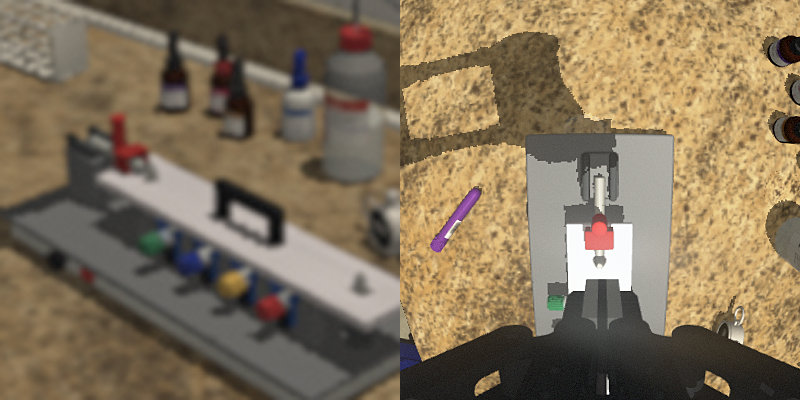

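The cover lies level on both pins, the bolt is through the keeper, the knob is at y = 173 mm, and all four tubes are in their clips. Handing in.

```bash
python3 -c "
from station import bot
print(bot.job_done())"
```

```text
the job is handed in; nothing more can be done
None
```

The rocker is ready to run and the job is handed in, at about 60 s on the robot's clock. The hand-in call reports no verdict.

- **Tubes:** All four (red, yellow, blue, green) are snapped into clips 1 to 4, caps towards the robot. I left the purple and orange look-alikes alone. Each press ended in a firm stop of 16 to 30 N. Afterwards the detected tube bottoms lay 40 to 46.5 mm beyond the clip line (44 mm is nominal), so the mid points are within about 4 mm.
- **Bolt drawn back:** I pulled it about 39 mm before fitting the cover, judged from the knob's travel.
- **Cover:** It had been knocked about 3 cm aside during the run, so I measured it again. I lined its keeper hole up with the pin tip in the wrist camera and lowered it. It met no resistance until it reached shoulder height. After release the handle was within 2 mm of centre, and the detected holes were at 130.5 and −126.6 mm, against ±130 mm. The far-hole reading is good only to a few mm and the hole has 6.5 mm of tolerance.
- **Bolt shot:** I pushed it home to a hard stop. The knob is at y = 173 mm, having been at 213 mm drawn back, which is about 40 mm of travel. The last picture shows the cover level and the bolt through the keeper, and the arm is clear.

**Disagreements:** After the bolt was shot, the network put the keeper hole at 133.7 mm rather than 130. The bolt knob partly hid it, and the handle position had not changed. The gripper reads about 2.5 mm narrow on held objects, with no effect on the work. I viewed 17 pictures, three over the budget.

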